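# Pack the alignment kit in layers

### The arm

A 6-joint arm with a two-finger parallel gripper is mounted at the origin on the work surface. World frame = base frame: x ahead of the robot, y to its left, z up, the work surface at z = 0. Lengths are in m, angles in degrees, forces in N, time in s.
With the tool pointing down it reaches from about 0.4 to 0.925 m from the base axis. Payload 3.4 kg.
Tool frame: the origin (TCP) lies midway between the tips of the shut fingers; the grasp point (between the pads) lies 19 mm behind it (ctrl.pinch_z is the distance from the TCP to the grasp point, in m); y points along the fingers, x is the direction in which the jaws open and shut, and the axes are right-handed (so a half turn about y gives the same grasp; the last joint's range is limited). The gripper opens to 85 mm and grips with 20 to 120 N. Pads are 22 mm wide; open, the fingers measure 114 mm over their backs; the gripper's body (76 mm by 85 mm) begins 54 mm behind the grasp point. The pads swing forward as they close: fully open they stand 13 mm farther back than shut.
Start: joints at [-4.211, 17.578, 86.31, -0, 76.112, -4.211], TCP at [0.575, -0, 0.231] pointing down, gripper open.
Joint ranges: [-179.03, 179.03], [-60, 130.46], [8.19, 133.38], [-81.62, 261.62], [5.75, 156.47], [-153.77, 153.77]. Speed limits (degrees/s): [147.25, 147.25, 180, 180, 180, 180].

### API

Orientations are given as [roll, pitch, yaw] about the fixed x, y, z axes, in that order (R = Rz(yaw) Ry(pitch) Rx(roll)).
In Python, from cell import ctrl gives the robot as it stands. The module is installed in compiled form; this text tells all that it offers.
- The arm moves only by the shell command python3 -m pendant 'ROWS' [FORCE]. ROWS is JSON, a list of rows, each a list of 3 entries, a list of its own where there are three numbers: the turn, a rotation vector about the tool's x, y, z in degrees, then the shift along the tool's x, y, z in cm, then the opening, from 0 (shut) to 1 (fully open). In form: [[[wx, wy, wz], [dx, dy, dz], hand], ...]. A call has 1 to 5 rows; each row is the pose to reach, as a shift and turn from the pose commanded when the call began, along the tool's axes at that moment; what a row does not reach only later rows make up. A row lasts 1/8 s, in which the tool goes at most 62.5 mm and 10.7 degrees, less where a joint would pass 70% of its speed; a pose out of reach is approached as far as the arm can. A call with a gripper value outside its range is refused whole. The fingers move at their own pace and stop on an object; FORCE is the grip in N (left out, the last holds). Time passes only in rows, so rows that repeat a pose let the fingers close. It gives the time, the measured TCP pose, the force and the opening at its end, in the units of the state.
- ctrl.observe(): the state, without advancing time (a new reading comes with each control period).
- ctrl.capture(name): name is "scene" or "side" or "wrist"; returns a dict with "img" (400x640x3 uint8, blue, green, red), "fov_y" (degrees; the focal length in pixels is half the picture's height over the tangent of half this angle, whatever the lens; pixels are square), "cx", "cy" (the principal point, pixels), "R" (3x3) and "t" (3): a world point X has camera coordinates R X + t. Camera axes: x right, y down, z forward; pixel columns grow to the right and rows downward; lengths in m; the calibration is good to about 2 mm. The wrist camera is an equidistant fisheye: a pixel r from the principal point sees the ray r / f radians off the axis. A picture is of the moment at which its call begins. There is no depth.
- ctrl.job_done(): hands the job in, once; it reports no verdict.
The state is a dict: "time_s": time; "q": joint angles; "qd": joint speeds; "joint_efforts": joint torques, N m; "tcp_pos": TCP position; "tool_rot": TCP orientation; "wrist_force": force on the tool from outside, world axes, zero at the start; "moment": the same for the moment, N m; "grip_width": finger opening in m.
Only numpy, scipy, OpenCV 4.12 (cv2) and the standard library are available. Lean on these libraries where they do the work, as an engineer would, in place of code of your own. Each camera call takes 0.05 s, during which the arm holds its last target.

### The job

Pack away the gantry alignment kit: take the flat steel bar and the engineer's square from the sloping tool rest and lay each of them fully home in its own pocket in the open case. The square's blade lies across the top of the bar, so the bar goes in first and the square last. Both are precision-ground: lower them in rather than letting them fall, and leave the dial indicator in the case and the other things on the bench as they are.

Things in the scene. Friction and masses are not known exactly. Their poses are not given: they have to be found in the camera images.
- bar_mid (a point): centre of the flat steel bar, 160 mm long (x), 30 wide (y), 16 thick (z), about 0.6 kg. At the start it lies loose on the sloping rest, x axis pointing down the slope, z square to the slope, lower end against the lip. Grasp it across its 30 mm width.
- square_stock (a point): centre of the thick leg (stock) of the L-shaped steel square, about 0.6 kg: stock 110 mm long (x), 28 wide (y), 22 thick (z). At its +x end a blade 25 wide, 4 thick, at mid-thickness, runs 112 mm out from the stock in -y. Mass centre 10 mm to -y, 6 mm to +x. At the start loose on the rest, x down the slope, z square to the slope, blade along the lip. Grasp across the stock's 28 mm.
- tool_rest: fixed sloping rest of bent aluminium sheet, black lining, 300 mm wide (y), 170 deep, 105 high at its back (-x). Origin on the bench under its middle. The sheet falls towards +x at 30 degrees from level (its normal leans towards +x); a 12 mm lip along the low edge. The bar lies towards +y, the square's stock near the middle, blade to -y; at least 45 mm free between bar and stock.
- kit_case: fixed grey case lying open flat, origin on the bench under its base half: 220 (x) by 330 mm (y), rim 44 high, light grey insert 36 high. Empty lid half (30 high) beyond in +x. Pockets leave 4 mm all round a part. Finger wells (floor 3 mm over the bench, 28 mm or more wide) on both sides of the bar at x -34..34 mm and of the stock at x -10..51 mm. A dial indicator lies at y -95 mm.
- bar_home (a point): where the bar's centre is when fully home in its deep pocket; fixed to the case, with the case's axes. The bar's length lies along this x axis (either way round). Pocket floor 8 mm below this point, 8 mm above the bench; the packed bar's top is 24 mm above the bench.
- square_home (a point): where the stock's centre is when the square is fully home; fixed to the case, with the case's axes; the packed square's axes agree with them (stock along x, blade at the +x end towards -y, 3.5 mm above the packed bar). Pocket floor 11 mm below this point, 18.5 mm above the bench; packed stock's top 40.5 mm above the bench.
- dial_indicator: loose round dial indicator, 56 mm across and 18 mm thick, with a thin stem, already lying in its pocket in the case; origin at the centre of its underside. Leave it.
- motor: loose square stepper motor, 57 x 57 mm, lying on the bench in front of the rest's low edge, 97 mm long with its shaft; origin at the centre of its underside. Leave it.
- guide_rail: loose piece of linear guide rail, 160 mm long, with an aluminium carriage, 32 mm high, lying on the bench in front of the rest's low edge; origin at the centre of its underside. Leave it.
Mind the look-alikes: they are no part of the job. What is shaped like the part that bears bar_mid but turquoise is not meant.

How it is judged (in metres and radians):
On the way, in this order (a step that is already met when the one before it is completed fails the run):
1. the bar lies fully home in the deep pocket (horizontal distance between bar_mid and bar_home below 0.009 m and z of bar_mid in the frame of bar_home below 0.003 m and angle between the x axis of bar_mid and the x axis of bar_home, either way round below 0.12 rad and contact force between the fingers and bar below 0.1 N), for 0.2 s.
2. then the square lies fully home across it (horizontal distance between square_stock and square_home below 0.009 m and z of square_stock in the frame of square_home below 0.003 m and angle between the z axis of square_stock and the z axis of square_home, either way round below 0.05 rad and angle between the x axis of square_stock and the x axis of square_home, either way round below 0.12 rad), for 0.2 s.
At the end, for the whole second after the job is handed in: Bar and square each fully home in their pockets: within 9 mm sideways and 3 mm in height of the home point, flat with the case within 0.05 rad, turned at most 0.12 rad; released and at rest; dial indicator within 15 mm, motor and guide rail within 30 mm of where they were (all of step 2 and horizontal distance between bar_mid and bar_home below 0.009 m and z of bar_mid in the frame of bar_home below 0.003 m and angle between the z axis of bar_mid and the z axis of bar_home, either way round below 0.05 rad and angle between the x axis of bar_mid and the x axis of bar_home, either way round below 0.12 rad and linear speed of each of bar, square below 0.02 m/s and distance of dial_indicator from where it was at the start of the episode below 0.015 m and distance of each of motor, guide_rail from where it was at the start of the episode below 0.03 m); the robot touches nothing.
It fails at once if the bar is dropped (falling free faster than 0.7 m/s, about 25 mm) (linear speed of bar above 0.7 m/s and contact force between anything else and bar below 0.05 N).
It fails at once if the square is dropped (falling free faster than 0.7 m/s, about 25 mm) (linear speed of square above 0.7 m/s and contact force between anything else and square below 0.05 N).
It fails at once if the dial indicator is knocked out of its place (distance of dial_indicator from where it was at the start of the episode above 0.015 m).
It fails at once if the motor or the guide rail is knocked away (distance of any of motor, guide_rail from where it was at the start of the episode above 0.03 m).
It also fails if it takes over 64 s, if anything falls off the work surface, if the arm or the gripper's body presses on something with over 40 N, if the wrist force passes 120 N, or if a joint passes its speed limit or range.

## Working session

There is one attempt and no reset: what is moved stays moved. The work goes in short steps, Python scripts to look and compute and a shell command to move; the robot and the scene stay as the last step left them, time stands still between calls to the robot, and variables do not carry over. Pictures are saved under pics/ and viewed, and the job is handed in when it is done.

```bash
mkdir -p pics; ls; python3 - <<'E'
from cell import ctrl
import cv2
print(ctrl.observe(), ctrl.pinch_z)
for n in("scene","side","wrist"):
    c=ctrl.capture(n); cv2.imwrite(f"pics/a_{n}.png",c["img"]); print(n,c["fov_y"],c["cx"],c["cy"],c["R"],c["t"])
E
```

```text
pics
{'time_s': 0.0, 'q': array([-4.20976362e+00,  1.76226152e+01,  8.63818499e+01,  5.03777345e-04,
        7.61105885e+01, -4.21119098e+00]), 'qd': array([-0.04431147, -0.01763137, -0.080527  , -0.03614037,  0.02603218,
        0.00564862]), 'joint_efforts': array([-2.40806599e-03, -4.57556927e+01, -2.51919490e+01, -3.95127336e-04,
        1.32516641e-02, -2.41733758e-06]), 'tcp_pos': array([5.74323887e-01, 4.32333778e-05, 2.30390911e-01]), 'tool_rot': array([-8.99910638e+01,  1.14707079e-01,  1.31488234e-03]), 'wrist_force': array([-0.60691722, -0.10448406, -0.05050607]), 'moment': array([-0.00464295, -0.00435102,  0.02483259]), 'grip_width': 0.08534680259651346} 0.0187
scene 42.35962376468591 313.40002036843623 202.78033571297942 [[ 0.79145016  0.61121125 -0.00524027]
 [ 0.50832787 -0.66294016 -0.54964817]
 [-0.33942513  0.43235535 -0.83537981]] [-0.43368916 -0.28803628  1.69855481]
side 49.77445920839643 322.00535681343587 199.92939585523047 [[-0.98873447 -0.14960533 -0.00473195]
 [-0.09816557  0.67198853 -0.73402652]
 [ 0.1129941  -0.72529281 -0.67910432]] [0.58517494 0.16673223 1.18800874]
wrist 65.70646984690485 318.81630720244755 199.39044010774617 [[ 9.99998223e-01 -8.28707660e-04 -1.69304305e-03]
 [-3.01169279e-04 -9.56879340e-01  2.90485522e-01]
 [-1.86076550e-03 -2.90484496e-01 -9.56877889e-01]] [-0.57497051 -0.03728053  0.37860203]
```

View pics/a_scene.png

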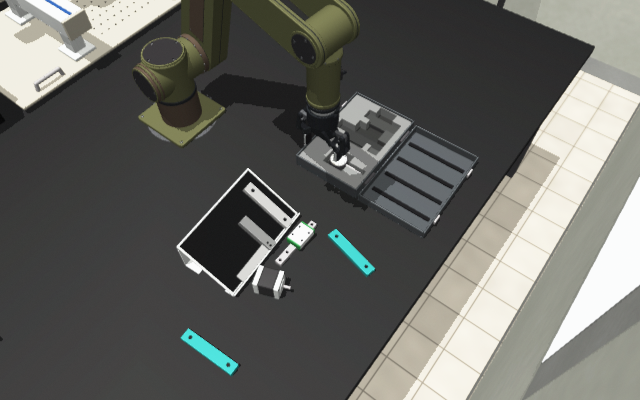

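View pics/a_side.png

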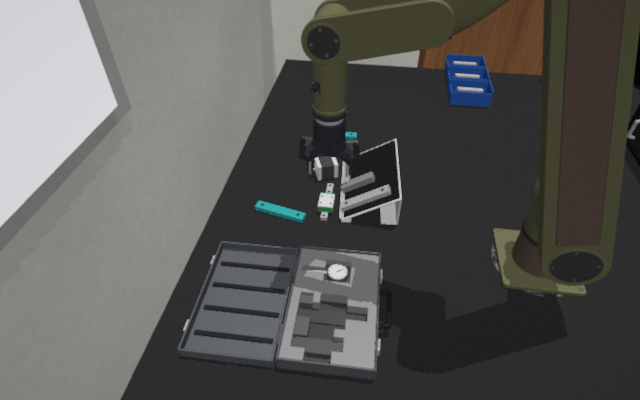

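View pics/a_wrist.png

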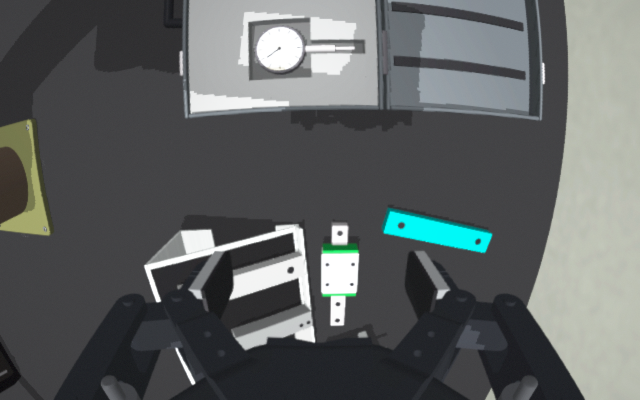

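```bash
cat > h.py <<'E'
import numpy as np, cv2
from scipy.spatial.transform import Rotation as Ro
def ray(c,uv,name):
    f=200/np.tan(np.radians(c["fov_y"]/2)); d=np.array([uv[0]-c["cx"],uv[1]-c["cy"]],float)
    if name=="wrist":
        r=np.hypot(*d); th=r/f; v=np.array([*(d/max(r,1e-9)*np.sin(th)),np.cos(th)])
    else: v=np.array([*(d/f),1.]); v/=np.linalg.norm(v)
    R=np.array(c["R"]); return -R.T@np.array(c["t"]), R.T@v
def proj(c,X,name):
    f=200/np.tan(np.radians(c["fov_y"]/2)); p=np.array(c["R"])@np.array(X)+np.array(c["t"])
    if name=="wrist":
        r=np.hypot(p[0],p[1]); th=np.arctan2(r,p[2]); k=f*th/max(r,1e-9)
    else: k=f/p[2]
    return np.array([c["cx"]+k*p[0],c["cy"]+k*p[1]])
def onz(c,uv,name,z):
    o,d=ray(c,uv,name); return o+d*(z-o[2])/d[2]
def tri(*rays):
    A=np.zeros((3,3));b=np.zeros(3)
    for o,d in rays:
        P=np.eye(3)-np.outer(d,d);A+=P;b+=P@o
    x=np.linalg.solve(A,b); return x,[np.linalg.norm((np.eye(3)-np.outer(d,d))@(x-o))*1e3 for o,d in rays]
E
python3 - <<'E'
from cell import ctrl
from h import *
c=ctrl.capture("scene")
i=c["img"][160:310,170:330]; cv2.imwrite("pics/b_scene.png",cv2.resize(i,None,fx=5,fy=4.8 and 5)[:600] if 0 else cv2.resize(i,(640,600),interpolation=cv2.INTER_CUBIC))
s=ctrl.capture("side")
i=s["img"][230:380,270:400]; cv2.imwrite("pics/b_side.png",cv2.resize(i,(520,600),interpolation=cv2.INTER_CUBIC))
for n,uv in(("bar",(267,203)),("stock",(258,233)),("rail",(297,240)),("tq1",(351,252)),("tq2",(209,351)),("motor",(270,282))): print(n,onz(c,uv,"scene",.06).round(3))
for n,uv in(("caseNW",(281,367)),("caseNE",(302,250)),("dial",(337,271)),("c",(380,252)),("d",(376,373))): print(n,onz(s,uv,"side",.036).round(3))
E
```

```text
bar [ 0.477 -0.119  0.06 ]
stock [ 0.521 -0.207  0.06 ]
rail [ 0.617 -0.16   0.06 ]
tq1 [ 0.751 -0.102  0.06 ]
tq2 [ 0.639 -0.517  0.06 ]
motor [ 0.639 -0.296  0.06 ]
caseNW [0.618 0.418 0.036]
caseNE [0.634 0.086 0.036]
dial [0.531 0.143 0.036]
c [0.424 0.063 0.036]
d [0.415 0.401 0.036]
```

View pics/b_scene.png

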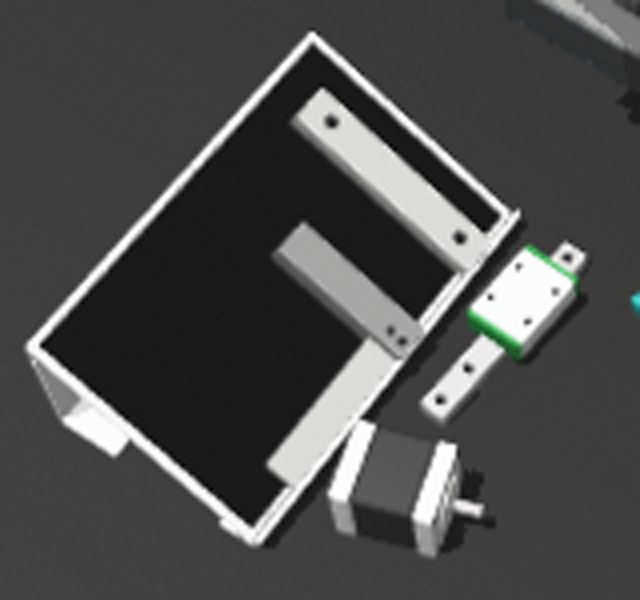

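View pics/b_side.png

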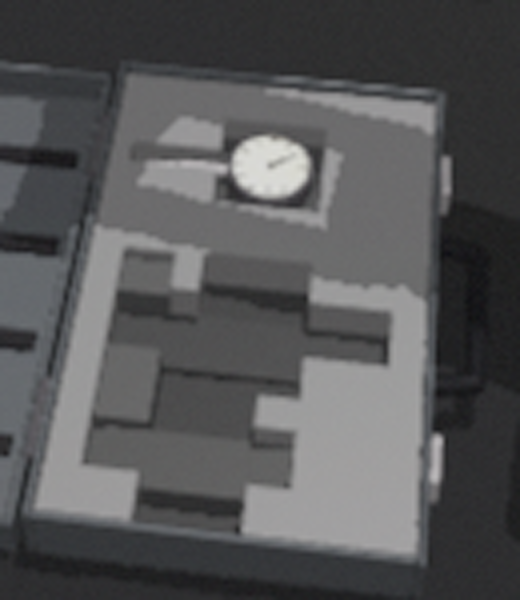

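```bash
python3 -m pendant '[[[0,0,0],[-1,-1,5],1],[[0,0,0],[-2,-1,10],1],[[0,0,0],[-4,-2,15],1],[[0,0,0],[-5,-3,18],1],[[0,0,0],[-5,-3,18],1]]'; python3 - <<'E'
from cell import ctrl
import cv2,pickle
c=ctrl.capture("wrist"); pickle.dump(c,open("cw1.pkl","wb")); cv2.imwrite("pics/c1.png",c["img"])
E
python3 -m pendant '[[[0,0,0],[0,0,5],1],[[0,0,0],[0,0,10],1],[[0,0,0],[0,0,12],1],[[0,0,0],[0,0,12],1]]'; python3 - <<'E'
from cell import ctrl
import cv2,pickle
c=ctrl.capture("wrist"); pickle.dump(c,open("cw2.pkl","wb")); cv2.imwrite("pics/c2.png",c["img"]); print(c["t"],c["R"])
c=ctrl.capture("scene"); pickle.dump(c,open("cs0.pkl","wb"));
E
```

```text
time_s: 0.88
tcp_pos: [0.5246, 0.1822, 0.2621]
tool_rot: [-89.9, -0.1, 0.2]
wrist_force: [-0.3, -0.7, -0.5]
grip_width: 0.0853
time_s: 1.42
tcp_pos: [0.5253, 0.2997, 0.2605]
tool_rot: [-90.1, 0.0, 0.1]
wrist_force: [0.8, -0.1, -0.3]
grip_width: 0.0852
[-0.52609523  0.23994185  0.49397483] [[ 9.99999774e-01  1.39802544e-04 -6.57215299e-04]
 [ 3.25558220e-04 -9.56447285e-01  2.91904925e-01]
 [-5.87782737e-04 -2.91905073e-01 -9.56447114e-01]]
```

View pics/c1.png

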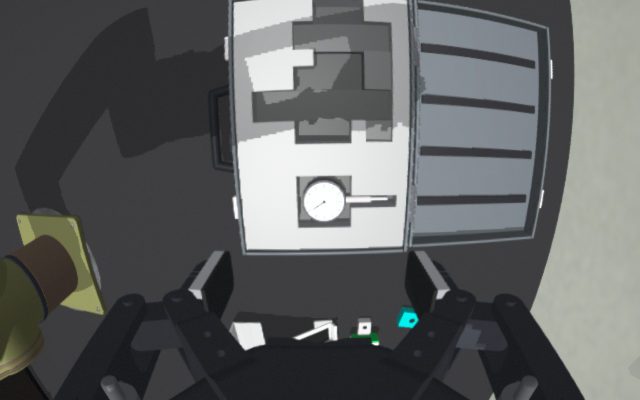

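View pics/c2.png

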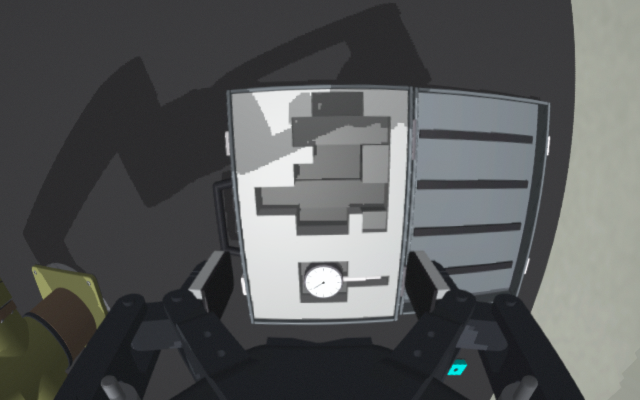

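```bash
python3 - <<'E'
import pickle,cv2
for k,(a,b) in(("1",(0,260)),("2",(80,330))):
    c=pickle.load(open(f"cw{k}.pkl","rb"))["img"][a:b,215:425]
    cv2.imwrite(f"pics/d{k}.png",cv2.resize(c[:, :],None,fx=2.3,fy=2.3,interpolation=cv2.INTER_CUBIC))
E
```

```text
(no output)
```

View pics/d1.png

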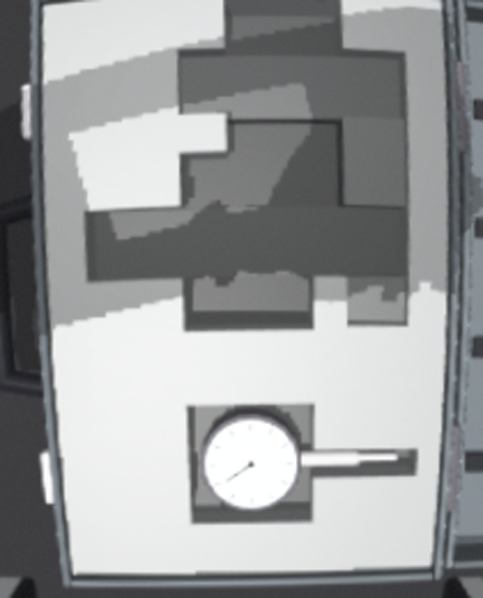

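View pics/d2.png

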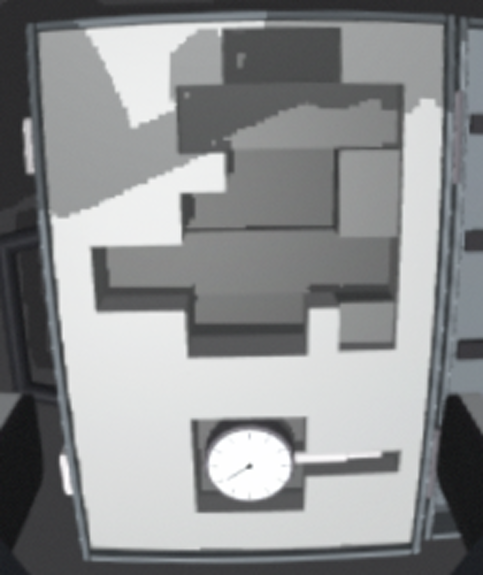

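```bash
cat > case.py <<'E'
import pickle
from h import *
c1=pickle.load(open("cw1.pkl","rb"));c2=pickle.load(open("cw2.pkl","rb"))
p1=lambda x,y:((x+.5)/2.3-.5+215,(y+.5)/2.3-.5)
p2=lambda x,y:((x+.5)/2.3-.5+215,(y+.5)/2.3-.5+80)
F={"barTL":((86,212),(92,247)),"barBL":((88,281),(97,310)),"stTL":((179,51),(177,87)),"stTR":((405,52),(404,85)),"stBL":((180,112),(178,152)),
"blBR":((407,325),(396,349)),"blBL":((347,326),(340,350)),"wellBL":((185,329),(188,355)),"wellBR":((313,328),(307,354)),"dialpTL":((188,406),(192,419)),"dialpBL":((192,522),(198,511)),"stBLwell":((227,113),(226,152))}
P={}
for k,(a,b) in F.items():
    x,e=tri(ray(c1,p1(*a),"wrist"),ray(c2,p2(*b),"wrist")); 
    A=onz(c1,p1(*a),"wrist",.036);B=onz(c2,p2(*b),"wrist",.036)
    P[k]=(A+B)/2
    print(k,x.round(4),np.round(e,1),A[:2].round(4),B[:2].round(4))
E
python3 case.py
```

```text
barTL [0.4462 0.2773 0.0335] [0.1 0.1] [0.4468 0.2771] [0.4466 0.2779]
barBL [0.4466 0.2408 0.0329] [0. 0.] [0.4472 0.2409] [0.4473 0.2419]
stTL [0.4943 0.3622 0.0341] [0.2 0.2] [0.4947 0.3617] [0.4943 0.3623]
stTR [0.6111 0.3649 0.0362] [0. 0.] [0.6111 0.3649] [0.6111 0.3649]
stBL [0.4948 0.3285 0.035 ] [0.5 0.5] [0.4954 0.3282] [0.4943 0.3286]
blBR [0.6144 0.2184 0.0359] [0.4 0.4] [0.614  0.2184] [0.6148 0.2184]
blBL [0.5827 0.2166 0.0323] [0.3 0.3] [0.5818 0.217 ] [0.5825 0.2182]
wellBL [0.4974 0.2147 0.0344] [0.2 0.2] [0.4977 0.2148] [0.4973 0.2153]
wellBR [0.5641 0.2156 0.0352] [0. 0.] [0.564  0.2157] [0.5639 0.2159]
dialpTL [0.4985 0.1734 0.0338] [0.1 0.1] [0.4988 0.1739] [0.4985 0.1746]
dialpBL [0.5    0.1076 0.0352] [0.2 0.2] [0.4998 0.1079] [0.5003 0.1082]
stBLwell [0.5192 0.328  0.0327] [0.1 0.1] [0.5193 0.3274] [0.5192 0.3284]
```

```bash
python3 -m pendant '[[[0,-10,0],[1,-1,-5],1],[[0,-20,0],[2,-2,-11],1],[[0,-30,0],[3,-3,-17],1],[[0,-40,0],[4,-4,-23],1],[[0,-50,0],[5,-4,-29],1]]'; python3 -c "
from cell import ctrl;print(ctrl.observe()['q'])"
```

```text
time_s: 2.15
tcp_pos: [0.574, 0.0119, 0.3025]
tool_rot: [-90.1, -0.0, 49.6]
wrist_force: [0.8, -0.0, -0.2]
grip_width: 0.0857
[-3.00054354e+00  1.48561406e+01  7.99009815e+01 -4.48316477e-02
  8.51253398e+01 -5.26149615e+01]
```

```bash
python3 -m pendant '[[[0,-10,0],[-4,0,-3.5],0.65],[[0,-20,0],[-8,0,-7],0.65],[[0,-30,0],[-12,0,-10.5],0.65],[[0,-40,0],[-15,0,-13.3],0.65],[[0,-40,0],[-15,0,-13.3],0.65]]'; python3 - <<'E'
from cell import ctrl
import cv2,pickle
c=ctrl.capture("wrist"); pickle.dump(c,open("rw1.pkl","wb")); cv2.imwrite("pics/r1.png",c["img"])
o=ctrl.observe(); print(o['q'],o['tcp_pos'],o['tool_rot'])
E
python3 -m pendant '[[[0,0,0],[4,0,0],0.65],[[0,0,0],[8,0,0],0.65],[[0,0,0],[8,0,0],0.65]]'; python3 - <<'E'
from cell import ctrl
import cv2,pickle
c=ctrl.capture("wrist"); pickle.dump(c,open("rw2.pkl","wb")); cv2.imwrite("pics/r2.png",c["img"])
E
```

```text
time_s: 2.78
tcp_pos: [0.5762, -0.1895, 0.301]
tool_rot: [-90.0, 0.1, 89.1]
wrist_force: [-0.1, 0.7, 0.1]
grip_width: 0.0557
[-2.20002148e+01  1.76608010e+01  7.60566012e+01 -2.01511881e-02
  8.63333059e+01 -1.11069893e+02] [ 0.57619599 -0.18742708  0.30104948] [-8.99454527e+01  5.34394288e-04  8.90709761e+01]
time_s: 3.2
tcp_pos: [0.5774, -0.1016, 0.3015]
tool_rot: [-90.0, -0.1, 89.5]
wrist_force: [0.4, -0.3, 0.5]
grip_width: 0.0555
```

View pics/r1.png

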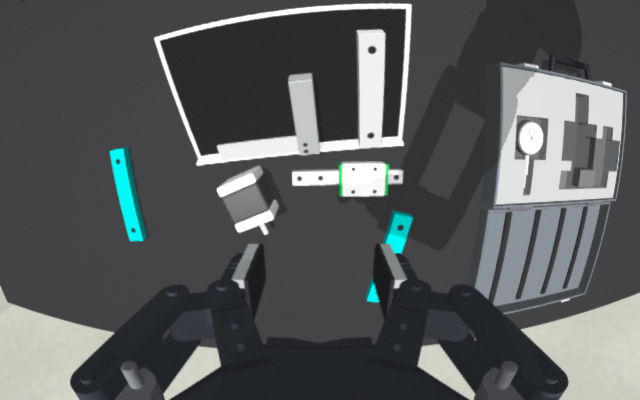

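View pics/r2.png

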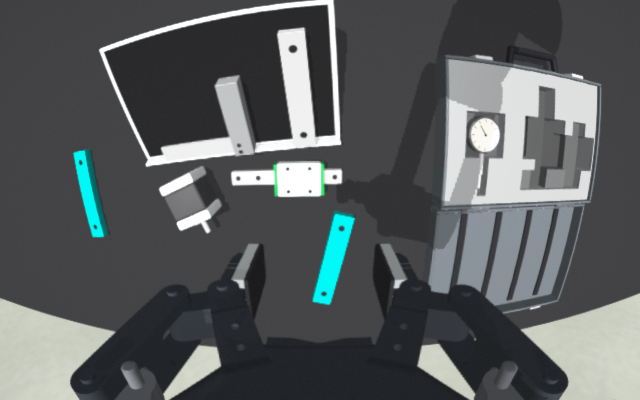

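```bash
python3 - <<'E'
import pickle,cv2
for k,(a,b,l,r) in(("rw1",(0,170,205,405)),("rw2",(0,170,150,350))):
    c=pickle.load(open(f"{k}.pkl","rb"))["img"][a:b,l:r]
    cv2.imwrite(f"pics/e_{k}.png",cv2.resize(c,None,fx=3.5,fy=3.5,interpolation=cv2.INTER_CUBIC))
c=pickle.load(open("cs0.pkl","rb"))["img"][165:300,175:315]
cv2.imwrite(f"pics/e_cs.png",cv2.resize(c,None,fx=4,fy=4,interpolation=cv2.INTER_CUBIC))
E
```

```text
(no output)
```

View pics/e_rw1.png

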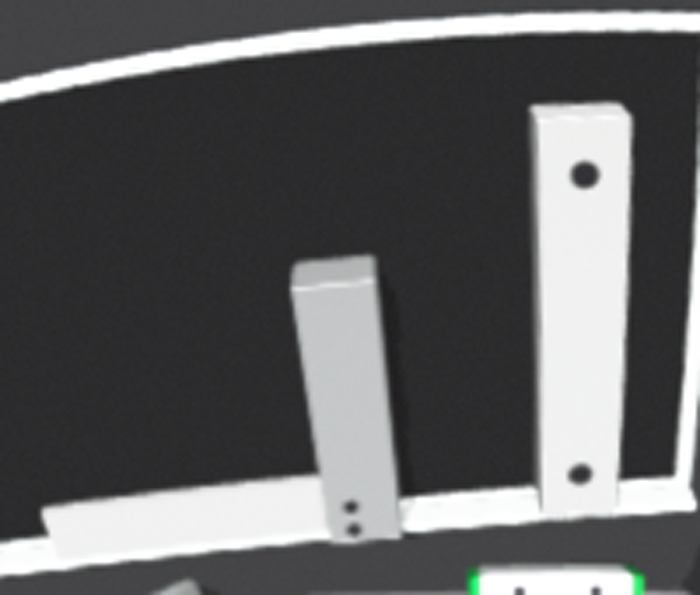

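View pics/e_rw2.png

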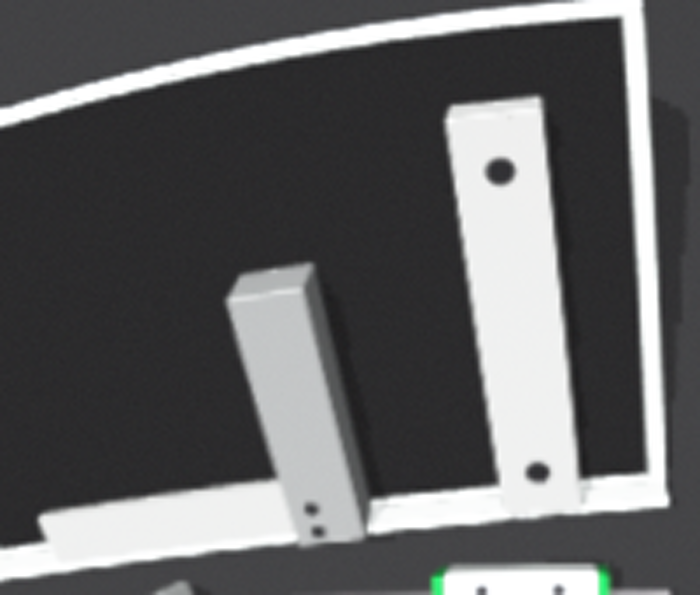

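View pics/e_cs.png

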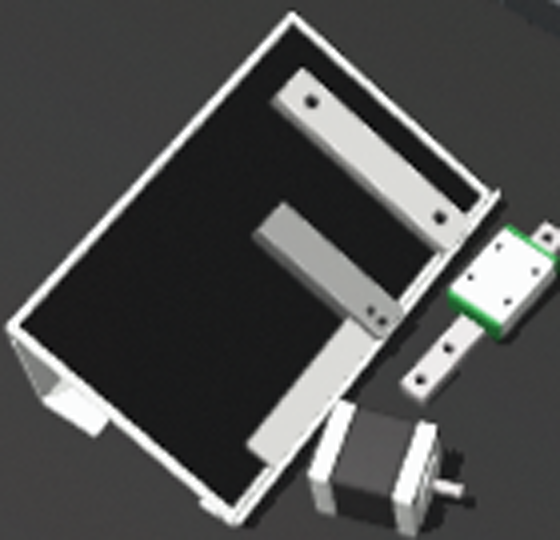

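```bash
cat > rest.py <<'E'
import pickle
from h import *
a=pickle.load(open("rw1.pkl","rb"));b=pickle.load(open("rw2.pkl","rb"));s=pickle.load(open("cs0.pkl","rb"))
q1=lambda x,y:((x+.5)/3.5-.5+205,(y+.5)/3.5-.5)
q2=lambda x,y:((x+.5)/3.5-.5+150,(y+.5)/3.5-.5)
q3=lambda x,y:((x+.5)/4-.5+175,(y+.5)/4-.5+165)
F={"barH1":((584,175),(500,171),(312,101)),"barH2":((581,474),(538,472),(440,217)),"barUL":((537,122),(447,121),None),"barUR":((630,121),(543,112),None),
"barLL":((543,515),(503,515),None),"barLR":((615,514),(578,509),None),
"stUL":((292,290),(229,299),None),"stUR":((377,281),(304,291),None),"stLL":((331,540),(300,543),None),"stLR":((400,537),(366,537),None),
"scr1":((351,507),(311,509),(371,311)),"scr2":((354,530),(318,532),(381,321)),"blade_end":((43,509),(40,517),None)}
P={}
for k,(u,v,w) in F.items():
    r=[ray(a,q1(*u),"wrist"),ray(b,q2(*v),"wrist")]
    if w: r.append(ray(s,q3(*w),"scene"))
    x,e=tri(*r);P[k]=x;print(k,x.round(4),np.round(e,1), (tri(*r[:2])[0].round(4) if w else ""))
if __name__=="__main__":
    bar=np.mean([P[k] for k in("barUL","barUR","barLL","barLR")],0);print("bar top mid",bar,(P["barH1"]+P["barH2"])/2)
    d=P["barH2"]-P["barH1"];print("hole dir",d,np.linalg.norm(d),"yaw",np.degrees(np.arctan2(d[1],d[0])),"slope",np.degrees(np.arctan2(-d[2],np.hypot(*d[:2]))))
    m=lambda x,y:(P[x]+P[y])/2
    for X in("bar","st"):
        d=m(X+"LL",X+"LR")-m(X+"UL",X+"UR");print(X,np.linalg.norm(d),np.linalg.norm(P[X+"UL"]-P[X+"UR"]),"yaw",np.degrees(np.arctan2(d[1],d[0])),"slope",np.degrees(np.arctan2(-d[2],np.hypot(*d[:2]))))
    print("st top mid",np.mean([P[k] for k in("stUL","stUR","stLL","stLR")],0))
E
python3 rest.py
```

```text
barH1 [ 0.4372 -0.1291  0.0997] [1.  0.4 1. ] [ 0.4361 -0.1293  0.0955]
barH2 [ 0.5391 -0.1208  0.0384] [0.7 0.6 1.3] [ 0.5388 -0.1213  0.0376]
barUL [ 0.4206 -0.1451  0.1038] [0.2 0.2] 
barUR [ 0.4185 -0.1154  0.1025] [0.3 0.3] 
barLL [ 0.5552 -0.1352  0.0332] [0.2 0.2] 
barLR [ 0.5543 -0.1067  0.0308] [0.5 0.5] 
stUL [ 0.4718 -0.2235  0.0822] [0.4 0.4] 
stUR [ 0.4708 -0.1956  0.0868] [0.3 0.3] 
stLL [ 0.5644 -0.2163  0.0297] [0.3 0.3] 
stLR [ 0.5636 -0.1898  0.0279] [0.2 0.2] 
scr1 [ 0.5505 -0.2074  0.0414] [0.5 0.7 1.3] [ 0.5499 -0.2077  0.0423]
scr2 [ 0.5596 -0.2068  0.0368] [0.3 0.1 0.3] [ 0.5596 -0.2071  0.0358]
blade_end [ 0.5473 -0.3291  0.0346] [0.4 0.4] 
bar top mid [ 0.48716032 -0.12555983  0.06755971] [ 0.48815243 -0.12497357  0.06903865]
hole dir [ 0.10195358  0.00827405 -0.06132873] 0.11926527518121358 yaw 4.639675027943872 slope 30.94541146287557
bar 0.1530707311829221 0.029782069775443294 yaw 3.936732087065434 slope 27.67998607019079
st 0.1083524251573036 0.028316416781750748 yaw 3.993336928637733 slope 30.9641989303884
st top mid [ 0.51763535 -0.20630376  0.05665186]
```

```bash
cat > plan.py <<'E'
import sys
from h import *
def Rt(yaw,tilt):  # tool x = (-sin yaw, cos yaw,0), tool y=-n, tilted about tool x
    yr,t=np.radians(yaw),np.radians(tilt)
    x=np.array([-np.sin(yr),np.cos(yr),0]); y=-np.array([np.sin(t)*np.cos(yr),np.sin(t)*np.sin(yr),np.cos(t)])
    return np.column_stack([x,y,np.cross(x,y)])
def state():
    from cell import ctrl
    o=ctrl.observe(); return o["tcp_pos"],Ro.from_euler("xyz",o["tool_rot"],degrees=True).as_matrix(),o
def rel(p,R,pt,Rtgt):
    return (R.T@(np.array(pt)-p)*100).round(2), np.degrees(Ro.from_matrix(R.T@Rtgt).as_rotvec()).round(1)
E
python3 - <<'E'
from plan import *
p,R,o=state(); print(p,o["tool_rot"],o["time_s"])
n=-Rt(4.2,30)[:,1]
tgt=np.array([.488,-.1255,.0685])-.014*n
print(n,tgt); print(rel(p,R,tgt+.09*n,Rt(4.2,30)))
E
python3 -m pendant '[[[0,0,0],[0,0,0],0.65]]'
```

```text
[ 0.57767332 -0.10308134  0.30152678] [-8.99862119e+01  4.17268494e-03  8.95093717e+01] 3.25
[0.49865724 0.0366191  0.8660254 ] [ 0.4810188  -0.12601267  0.05637564]
(array([-2.01, 16.72,  5.16]), array([30. , -4.6,  1.2]))
time_s: 3.38
tcp_pos: [0.5781, -0.1049, 0.3015]
tool_rot: [-90.0, 0.0, 89.4]
wrist_force: [0.4, -0.4, -0.2]
grip_width: 0.0554
```

```bash
python3 -m pendant '[[[8,-1,0.3],[-0.5,4,1.3],0.65],[[16,-2.5,0.6],[-1,8,2.6],0.65],[[24,-3.5,0.9],[-1.5,12,3.9],0.65],[[30,-4.6,1.2],[-2,16.7,5.2],0.65],[[30,-4.6,1.2],[-2,16.7,5.2],0.65]]';  python3 -m pendant '[[[0,0,0],[0,0,0],0.65],[[0,0,0],[0,0,0],0.65]]'
python3 - <<'E'
from plan import *
from cell import ctrl
import pickle
p,R,o=state(); print(p,o["tool_rot"],o["time_s"],o["grip_width"])
n=-Rt(4.2,30)[:,1]
tgt=np.array([.488,-.1255,.0685])-.014*n
print(rel(p,R,tgt,Rt(4.2,30)))
c=ctrl.capture("wrist");pickle.dump(c,open("p1.pkl","wb"));cv2.imwrite("pics/p1.png",c["img"])
E
```

```text
time_s: 4.0
tcp_pos: [0.5238, -0.1243, 0.1286]
tool_rot: [-59.3, -0.2, 94.0]
wrist_force: [-0.4, -0.1, 0.6]
grip_width: 0.0555
time_s: 4.25
tcp_pos: [0.5277, -0.1247, 0.1376]
tool_rot: [-60.4, 0.1, 94.1]
wrist_force: [0.1, -0.0, 0.2]
grip_width: 0.0556
[ 0.52765838 -0.12471838  0.13756079] [-6.03752248e+01  7.86990111e-02  9.40695710e+01] 4.25 0.055639169523529375
(array([0.21, 9.36, 0.04]), array([ 0.4, -0.2, -0. ]))
```

View pics/p1.png

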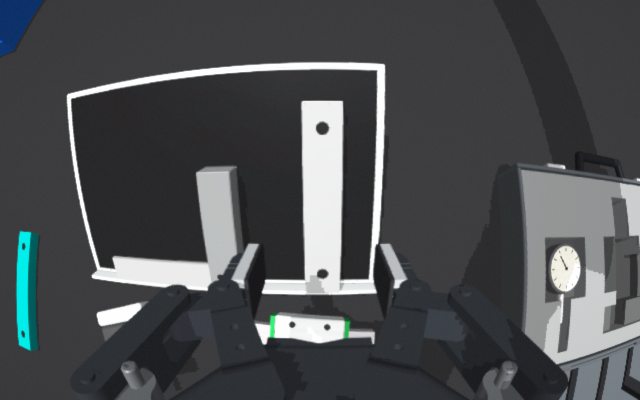

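```bash
python3 - <<'E'
import pickle,io,contextlib
from h import *
with contextlib.redirect_stdout(io.StringIO()):
    from rest import *
p=pickle.load(open("p1.pkl","rb"))
g=cv2.cvtColor(p["img"],cv2.COLOR_BGR2GRAY)
def cen(x,y,r=7):
    w=255-g[y-r:y+r+1,x-r:x+r+1].astype(float); w=np.clip(w-90,0,None); yy,xx=np.mgrid[-r:r+1,-r:r+1]
    return x+(w*xx).sum()/w.sum(), y+(w*yy).sum()/w.sum()
H=[]
for k,(x,y) in(("barH1",(322,128)),("barH2",(322,273))):
    u,v,w=F[k]; uv=cen(x,y)
    X,e=tri(ray(a,q1(*u),"wrist"),ray(b,q2(*v),"wrist"),ray(p,uv,"wrist")); H.append(X); print(uv,X,np.round(e,1))
d=H[1]-H[0]; print(np.mean(H,0),np.linalg.norm(d),np.degrees(np.arctan2(d[1],d[0])),np.degrees(np.arctan2(-d[2],np.hypot(*d[:2]))))
E
```

```text
(np.float64(321.8893485005171), np.float64(127.90525813380002)) [ 0.43589515 -0.12930559  0.09422015] [0.2 0.2 0.2]
(np.float64(321.94456183965195), np.float64(273.49148539465506)) [ 0.53889556 -0.12148597  0.03761348] [0.2 0.2 0.3]
[ 0.48739536 -0.12539578  0.06591681] 0.11779026561786085 4.341476330949419 28.72274887868224
```

```bash
python3 -m pendant '[[[0,0,0],[0.15,3,0],0.65],[[0,0,0],[0.15,6,0],0.65],[[0,0,0],[0.15,8,0],0.65],[[0,0,0],[0.15,8.6,0],0.65],[[0,0,0],[0.15,8.6,0],0.65]]' 60;  python3 -m pendant '[[[0,0,0],[0,0,0],0.65],[[0,0,0],[0,0,0],0.65]]'
python3 - <<'E'
from plan import *
from cell import ctrl
p,R,o=state(); print(p,o["tool_rot"],o["time_s"],o["grip_width"],o["wrist_force"])
n=-Rt(4.2,30)[:,1]
tgt=np.array([.4875,-.1255,.067])-.013*n
print(rel(p,R,tgt,Rt(4.2,30)))
c=ctrl.capture("wrist");cv2.imwrite("pics/p2.png",c["img"])
E
```

```text
time_s: 4.92
tcp_pos: [0.4841, -0.1259, 0.0612]
tool_rot: [-60.1, 0.0, 94.1]
wrist_force: [1.2, 0.8, -0.6]
grip_width: 0.0553
time_s: 5.18
tcp_pos: [0.4842, -0.1259, 0.0604]
tool_rot: [-60.1, 0.0, 94.1]
wrist_force: [-0.0, -0.4, 0.0]
grip_width: 0.0553
[ 0.48420325 -0.12586127  0.06041595] [-6.00953800e+01  2.84111617e-03  9.41188252e+01] 5.175 0.05529475898702728 [-0.01621763 -0.39923488  0.03270402]
(array([0.01, 0.56, 0.04]), array([ 0.1, -0.1,  0. ]))
```

View pics/p2.png

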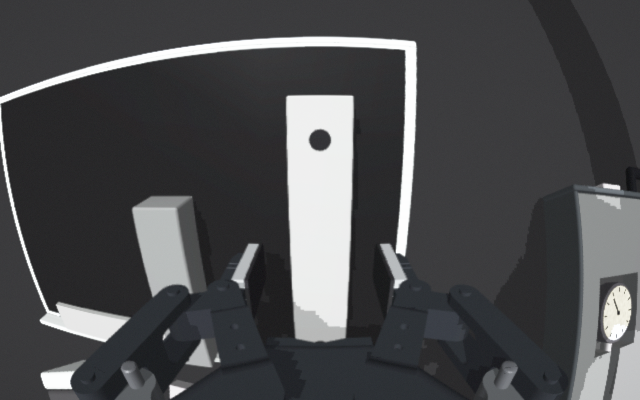

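```bash
python3 -m pendant '[[[0,0,0],[0,0.5,0],0.65],[[0,0,0],[0,0.5,0],0.65],[[0,0,0],[0,0.5,0],0.5],[[0,0,0],[0,0.5,0],0.4],[[0,0,0],[0,0.5,0],0.2]]' 60;  python3 -m pendant '[[[0,0,0],[0,0,0],0.1],[[0,0,0],[0,0,0],0.1],[[0,0,0],[0,0,0],0.1]]' 60
```

```text
time_s: 5.85
tcp_pos: [0.4813, -0.1257, 0.0555]
tool_rot: [-60.1, -0.0, 94.1]
wrist_force: [1.7, 0.7, 0.5]
grip_width: 0.0284
time_s: 6.22
tcp_pos: [0.4814, -0.1257, 0.0555]
tool_rot: [-60.1, -0.0, 94.1]
wrist_force: [1.8, 3.3, 1.0]
grip_width: 0.0284
```

```bash
python3 -m pendant '[[[0,0,0],[0,-0.5,0],0.1],[[0,0,0],[0,-2,0],0.1],[[0,0,0],[0,-5,0],0.1],[[0,0,0],[0,-9,0],0.1],[[0,0,0],[0,-13,0],0.1]]' 70
python3 - <<'E'
from plan import *
from cell import ctrl
p,R,o=state(); print(p,o["tool_rot"],o["time_s"],o["grip_width"],o["wrist_force"])
c=ctrl.capture("wrist");cv2.imwrite("pics/p3.png",c["img"])
print(rel(p,R,[.531,.05,.25],Rt(1.2,0)))
E
```

```text
time_s: 6.85
tcp_pos: [0.5461, -0.1213, 0.169]
tool_rot: [-59.9, -0.0, 94.1]
wrist_force: [1.3, -0.3, -7.2]
grip_width: 0.0282
[ 0.54613707 -0.12132379  0.16902544] [-5.99479985e+01 -3.38639091e-02  9.41117671e+01] 6.85 0.02815826735689962 [ 1.28800846 -0.32137315 -7.21271506]
(array([17.2 , -6.86,  4.29]), array([-30. ,   2.9,  -0.7]))
```

View pics/p3.png

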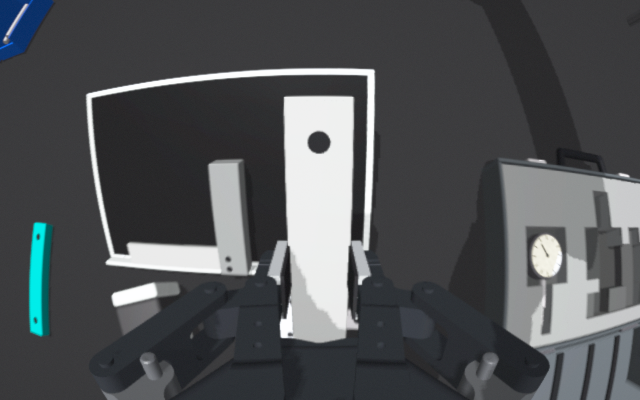

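```bash
python3 -m pendant '[[[-8,0.8,-0.2],[2,-4,1],0.1],[[-16,1.6,-0.4],[6,-6,2],0.1],[[-24,2.4,-0.6],[11,-6.9,3.5],0.1],[[-30,2.9,-0.7],[17.2,-6.9,4.3],0.1],[[-30,2.9,-0.7],[17.2,-6.9,4.3],0.1]]' 70
python3 - <<'E'
from plan import *
p,R,o=state(); print(p,o["tool_rot"],o["time_s"],o["grip_width"],o["wrist_force"])
print(rel(p,R,[.531,.261,.12],Rt(1.2,0)))
E
```

```text
time_s: 7.52
tcp_pos: [0.5244, 0.0538, 0.2495]
tool_rot: [-89.7, -0.1, 91.4]
wrist_force: [0.0, -0.8, -7.0]
grip_width: 0.0274
[0.5244134  0.05384522 0.24951637] [-8.97336091e+01 -6.63237725e-02  9.14480083e+01] 7.525 0.027415682422246408 [ 6.04324681e-03 -7.65004923e-01 -6.97279709e+00]
(array([20.68, 12.97, -1.24]), array([-0.3,  0.2,  0.1]))
```

```bash
python3 -m pendant '[[[0,0,0],[5,2,-0.5],0.1],[[0,0,0],[11,5,-1],0.1],[[0,0,0],[16,9,-1],0.1],[[0,0,0],[20.7,13,-1],0.1],[[0,0,0],[20.7,13,-1],0.1]]' 70
python3 -m pendant '[[[0,0,0],[0,0,0],0.1],[[0,0,0],[0,0,0],0.1],[[0,0,0],[0,0,0],0.1]]'
python3 - <<'E'
from plan import *
from cell import ctrl
import pickle
p,R,o=state(); print(p,o["tool_rot"],o["time_s"],o["grip_width"],o["wrist_force"])
print(rel(p,R,[.531,.261,.06],Rt(1.2,0)))
for n in("wrist","side","scene"):
    c=ctrl.capture(n);pickle.dump(c,open(f"q_{n}.pkl","wb"));cv2.imwrite(f"pics/q_{n}.png",c["img"])
E
```

```text
time_s: 8.15
tcp_pos: [0.5323, 0.2583, 0.1144]
tool_rot: [-89.4, 0.2, 91.4]
wrist_force: [0.1, -1.3, -7.0]
grip_width: 0.0273
time_s: 8.52
tcp_pos: [0.5372, 0.256, 0.1204]
tool_rot: [-90.1, 0.0, 91.1]
wrist_force: [1.1, 0.3, -6.4]
grip_width: 0.0281
[0.53721368 0.25598439 0.12043739] [-9.00927953e+01  2.78720161e-02  9.10708276e+01] 8.525 0.028119703813487343 [ 1.05158236  0.31285781 -6.38928931]
(array([0.52, 6.04, 0.62]), array([ 0.1, -0.1, -0. ]))
```

View pics/q_wrist.png

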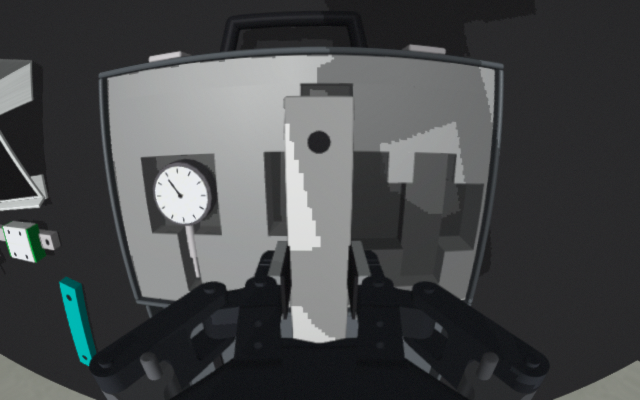

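View pics/q_side.png

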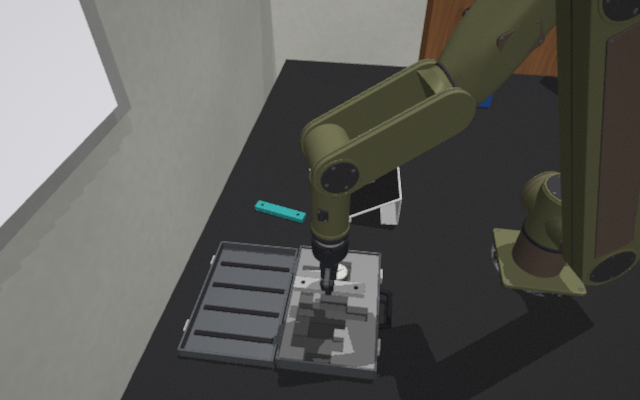

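```bash
python3 - <<'E'
import pickle
from plan import *
c=pickle.load(open("q_wrist.pkl","rb"));i=c["img"][60:160,270:370];cv2.imwrite("pics/q2.png",cv2.resize(i,(600,600),interpolation=cv2.INTER_CUBIC))
for uv in((302,84),(352,84)): print(onz(c,uv,"wrist",.036))
for uv in((285,97),(353,97),(319,142)): print(onz(c,uv,"wrist",.120+.013))
E
```

```text
[0.44688498 0.24196013 0.036     ]
[0.44600898 0.27779345 0.036     ]
[0.45957913 0.24032264 0.133     ]
[0.45907653 0.26824505 0.133     ]
[0.47829511 0.25462306 0.133     ]
```

View pics/q2.png

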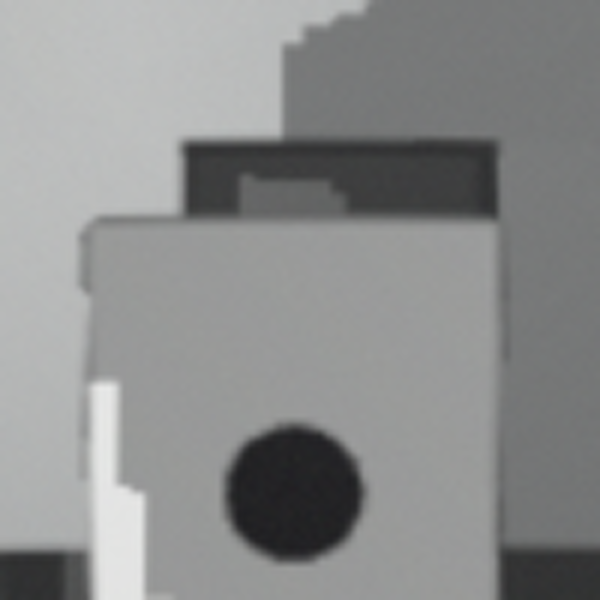

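```bash
python3 -m pendant '[[[0,0,0],[0.57,1,0.65],0.1],[[0,0,0],[0.57,3,0.65],0.1],[[0,0,0],[0.57,5,0.65],0.1],[[0,0,0],[0.57,6,0.65],0.1],[[0,0,0],[0.57,6,0.65],0.1]]'
python3 -m pendant '[[[0,0,0],[0,0,0],0.1],[[0,0,0],[0,0,0],0.1],[[0,0,0],[0,0,0],0.1]]'
python3 - <<'E'
from plan import *
from cell import ctrl
import pickle
p,R,o=state(); print(p,o["tool_rot"],o["time_s"],o["grip_width"],o["wrist_force"])
print(rel(p,R,[.5308,.2615,.011],Rt(1.2,0)))
c=ctrl.capture("wrist");cv2.imwrite("pics/s1.png",c["img"])
for uv in(): pass
E
```

```text
time_s: 9.3
tcp_pos: [0.5287, 0.2625, 0.0582]
tool_rot: [-89.9, 0.1, 91.2]
wrist_force: [-0.4, -0.6, -6.1]
grip_width: 0.0276
time_s: 9.68
tcp_pos: [0.5302, 0.2628, 0.0599]
tool_rot: [-90.1, 0.0, 91.2]
wrist_force: [-0.1, 0.5, -6.2]
grip_width: 0.0279
[0.53015244 0.26278378 0.05985846] [-9.00568536e+01  1.47922596e-02  9.11611786e+01] 9.675 0.027908918150467744 [-0.07604625  0.47280897 -6.15568284]
(array([-0.13,  4.89, -0.06]), array([ 0.1, -0. , -0. ]))
```

View pics/s1.png

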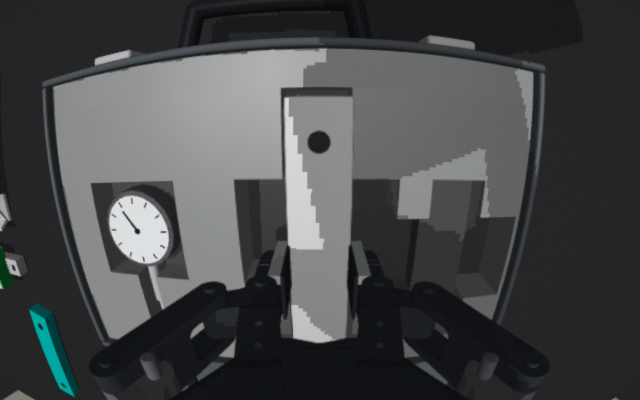

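```bash
python3 -m pendant '[[[0,0,0],[-0.12,1,-0.06],0.1],[[0,0,0],[-0.12,2,-0.06],0.1],[[0,0,0],[-0.12,3,-0.06],0.1],[[0,0,0],[-0.12,3.5,-0.06],0.1],[[0,0,0],[-0.12,3.5,-0.06],0.1]]'
python3 -m pendant '[[[0,0,0],[0,0.4,0],0.1],[[0,0,0],[0,0.8,0],0.1],[[0,0,0],[0,1,0],0.1],[[0,0,0],[0,1.15,0],0.1],[[0,0,0],[0,1.15,0],0.1]]'
python3 - <<'E'
from plan import *
from cell import ctrl
p,R,o=state(); print(p,o["tool_rot"],o["time_s"],o["grip_width"],o["wrist_force"])
c=ctrl.capture("wrist");cv2.imwrite("pics/s2.png",c["img"])
E
```

```text
time_s: 10.35
tcp_pos: [0.5299, 0.2612, 0.0234]
tool_rot: [-89.9, 0.1, 91.2]
wrist_force: [0.2, 0.8, -6.4]
grip_width: 0.0281
time_s: 10.98
tcp_pos: [0.5303, 0.2614, 0.0142]
tool_rot: [-90.0, 0.0, 91.2]
wrist_force: [-2.5, -1.9, 4.7]
grip_width: 0.0278
[0.53026931 0.26138144 0.01424027] [-9.00230447e+01  2.88571323e-02  9.11625009e+01] 10.975 0.027815720748512105 [-2.51035909 -1.88901225  4.69108645]
```

View pics/s2.png

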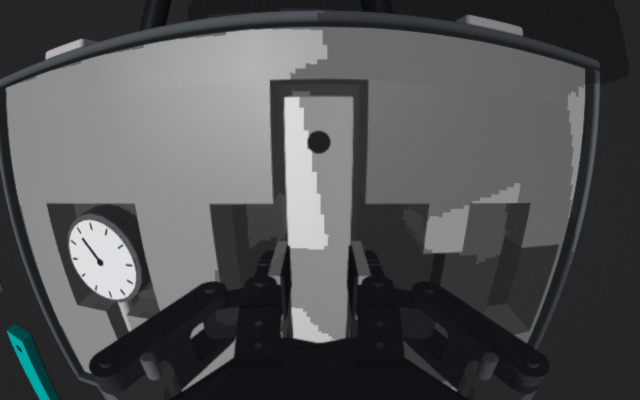

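```bash
python3 -m pendant '[[[0,0,0],[0,0.1,0],0.1],[[0,0,0],[0,0.1,0],0.1]]'; python3 -m pendant '[[[0,0,0],[0,0.1,0],0.1],[[0,0,0],[0,0.1,0],0.1]]'
```

```text
time_s: 11.28
tcp_pos: [0.5303, 0.2614, 0.0142]
tool_rot: [-90.0, 0.0, 91.2]
wrist_force: [-6.1, -2.2, 12.5]
grip_width: 0.0279
time_s: 11.52
tcp_pos: [0.5303, 0.2614, 0.0141]
tool_rot: [-90.1, 0.0, 91.2]
wrist_force: [-6.7, -3.5, 19.2]
grip_width: 0.0274
```

```bash
python3 - <<'E'
from plan import *
from cell import ctrl
import pickle
for n,b in(("wrist",(70,160,260,380)),("side",(240,370,260,390)),("scene",(90,200,290,420))):
    c=ctrl.capture(n);pickle.dump(c,open(f"t_{n}.pkl","wb"));i=c["img"][b[0]:b[1],b[2]:b[3]];cv2.imwrite(f"pics/t_{n}.png",cv2.resize(i,None,fx=4.5,fy=4.5,interpolation=cv2.INTER_CUBIC))
E
```

```text
(no output)
```

View pics/t_wrist.png

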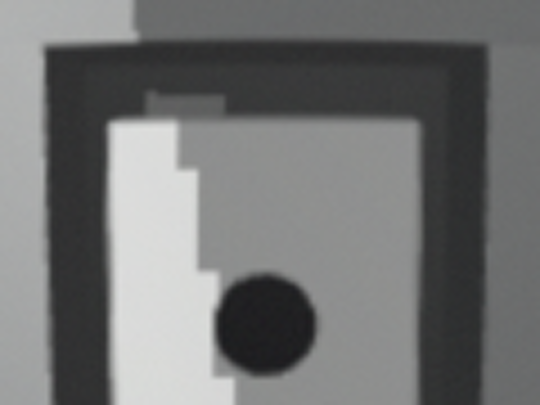

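View pics/t_side.png

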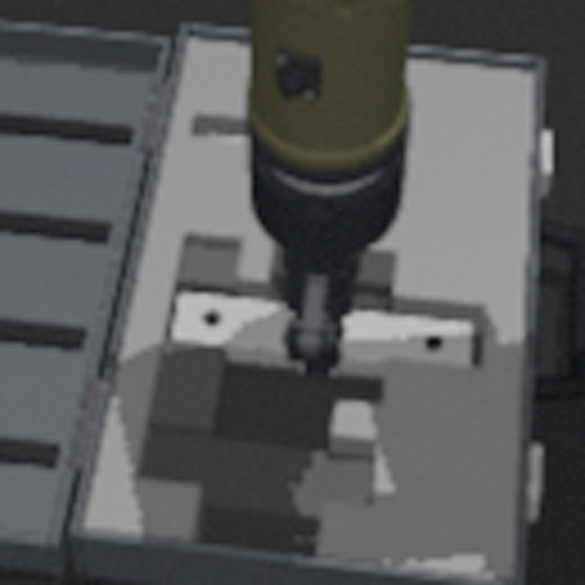

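View pics/t_scene.png

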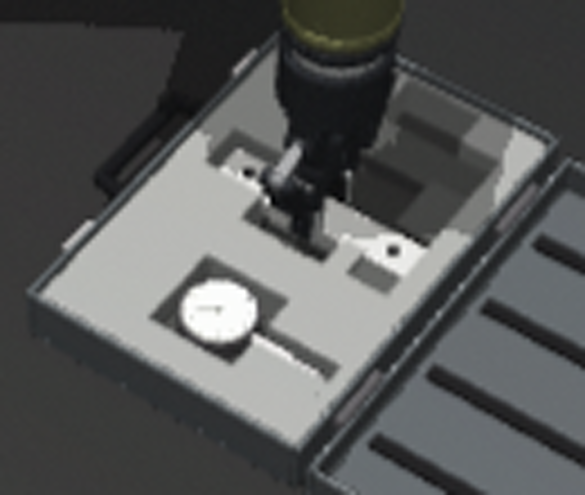

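```bash
python3 - <<'E'
from plan import *
import pickle
C={n:pickle.load(open(f"t_{n}.pkl","rb")) for n in("wrist","side","scene")}
off={"wrist":(260,70),"side":(260,240),"scene":(290,90)}
def r(n,x,y): return ray(C[n],((x+.5)/4.5-.5+off[n][0],(y+.5)/4.5-.5+off[n][1]),n)
print(tri(r("side",433,342),r("scene",247,172),r("wrist",265,324)))
print(tri(r("side",433,342),r("scene",247,172)))
print(tri(r("side",212,318),r("scene",394,250)))
# bar end and pocket in wrist at assumed heights
for n,x,y,z in(("bar",107,120,.024),("bar",420,120,.024),("pk",46,46,.036),("pk",486,44,.036)):
    o,d=r("wrist",x,y); print(n,o+d*(z-o[2])/d[2])
E
```

```text
(array([0.47061343, 0.26079823, 0.02613075]), [np.float64(0.9842592072872997), np.float64(0.5820283876519938), np.float64(1.3024385547485011)])
(array([0.47013313, 0.26166356, 0.02590244]), [np.float64(0.047749109638375), np.float64(0.047749109638329595)])
(array([0.59032151, 0.2649784 , 0.02603303]), [np.float64(1.2518954263972903), np.float64(1.251895426397215)])
bar [0.45228166 0.24457855 0.024     ]
bar [0.45172603 0.27374231 0.024     ]
pk [0.44621682 0.24062825 0.036     ]
pk [0.44531659 0.27791728 0.036     ]
```

```bash
python3 -m pendant '[[[0,0,0],[0,-0.2,0],0.1],[[0,0,0],[0,-0.2,0],0.35],[[0,0,0],[0,-0.2,0],0.5],[[0,0,0],[0,-0.2,0],0.55],[[0,0,0],[0,-0.2,0],0.55]]'
python3 -m pendant '[[[0,0,0],[0,-0.5,0],0.55],[[0,0,0],[0,-3,0],0.55],[[0,0,0],[0,-8,0],0.55],[[0,0,0],[0,-12,0],0.55],[[0,0,0],[0,-12,0],0.55]]'
python3 - <<'E'
from plan import *
from cell import ctrl
import pickle
p,R,o=state(); print(p,o["tool_rot"],o["time_s"],o["grip_width"],o["wrist_force"])
for n in("wrist","side"):
    c=ctrl.capture(n);pickle.dump(c,open(f"u_{n}.pkl","wb"))
    cv2.imwrite(f"pics/u_{n}.png",c["img"] if n=="wrist" else cv2.resize(c["img"][230:380,270:400],(520,600),interpolation=cv2.INTER_CUBIC))
print(rel(p,R,[.58,-.19,.20],Rt(4.2,30)))
E
```

```text
time_s: 12.3
tcp_pos: [0.5307, 0.2615, 0.0125]
tool_rot: [-90.0, 0.0, 91.2]
wrist_force: [0.6, -0.2, -1.1]
grip_width: 0.0473
time_s: 12.92
tcp_pos: [0.5332, 0.2627, 0.1369]
tool_rot: [-90.5, -0.1, 91.2]
wrist_force: [0.2, -0.1, 0.8]
grip_width: 0.0472
[0.5332011  0.26267489 0.13689891] [-90.45615009  -0.13893664  91.16431104] 12.925 0.04720820646197042 [ 0.16468691 -0.07407162  0.81382853]
(array([-45.34,  -6.39,  -3.81]), array([30.5, -2.9,  0.9]))
```

View pics/u_wrist.png

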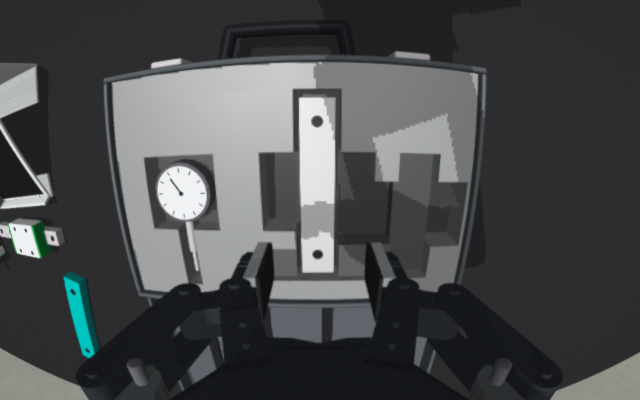

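View pics/u_side.png

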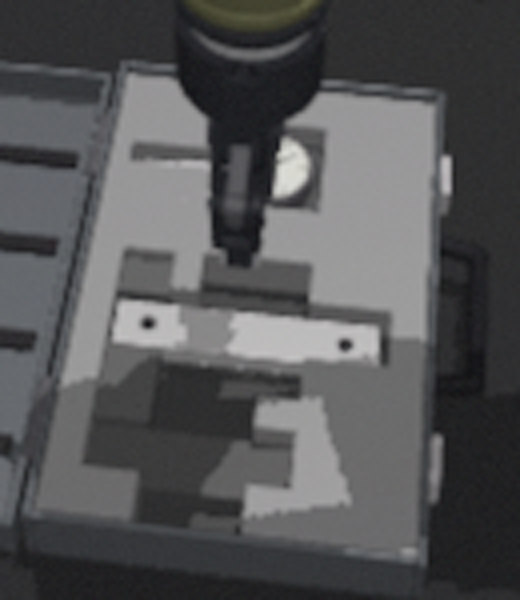

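```bash
python3 -m pendant '[[[3,-0.4,0],[-5,-3,-0.5],0.65],[[6,-0.8,0],[-11,-6,-1],0.65],[[12,-1.2,0],[-17,-7,-2],0.65],[[18,-1.8,0.5],[-23,-7,-3],0.65],[[24,-2.3,0.7],[-29,-7,-3.8],0.65]]'
python3 - <<'E'
from plan import *
p,R,o=state(); print(p,o["tool_rot"])
print(rel(p,R,[.575,-.20,.165],Rt(4.2,30)))
E
```

```text
time_s: 13.65
tcp_pos: [0.574, -0.0295, 0.2018]
tool_rot: [-65.7, 0.2, 93.6]
wrist_force: [1.1, 0.6, 0.3]
grip_width: 0.0556
[ 0.57400283 -0.02948221  0.20180327] [-65.70098306   0.1959886   93.55261474]
(array([-17.01,   3.8 ,  -0.67]), array([ 5.7, -0.7,  0.1]))
```

```bash
python3 -m pendant '[[[2,0,0],[-5,0,0],0.65],[[4,-0.4,0],[-11,1,0],0.65],[[5.7,-0.7,0],[-17,3.8,0],0.65],[[5.7,-0.7,0],[-17.2,6,0],0.65],[[5.7,-0.7,0],[-17.2,6,0],0.65]]'
python3 -m pendant '[[[0,0,0],[0,0,0],0.65],[[0,0,0],[0,0,0],0.65],[[0,0,0],[0,0,0],0.65]]'
python3 - <<'E'
from plan import *
from cell import ctrl
import pickle
p,R,o=state(); print(p,o["tool_rot"])
c=ctrl.capture("wrist");pickle.dump(c,open(f"v_wrist.pkl","wb"));cv2.imwrite("pics/v.png",c["img"])
cv2.imwrite("pics/v2.png",cv2.resize(c["img"][120:300,180:400],None,fx=3.3,fy=3.3,interpolation=cv2.INTER_CUBIC))
c=ctrl.capture("scene");pickle.dump(c,open(f"v_scene.pkl","wb"))
E
```

```text
time_s: 14.28
tcp_pos: [0.5577, -0.2013, 0.1453]
tool_rot: [-59.8, -0.3, 94.0]
wrist_force: [-0.5, 0.6, 0.8]
grip_width: 0.0557
time_s: 14.65
tcp_pos: [0.5614, -0.2003, 0.1498]
tool_rot: [-60.4, -0.0, 94.2]
wrist_force: [-0.4, 0.3, 0.2]
grip_width: 0.0557
[ 0.5613519  -0.20029413  0.14980936] [-6.03879821e+01 -3.07232741e-02  9.42496472e+01]
```

View pics/v.png

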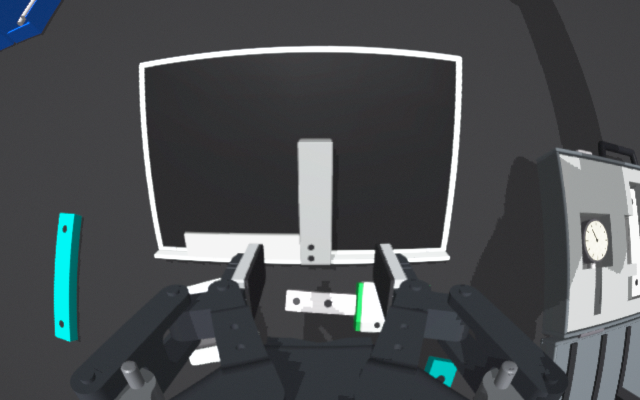

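View pics/v2.png

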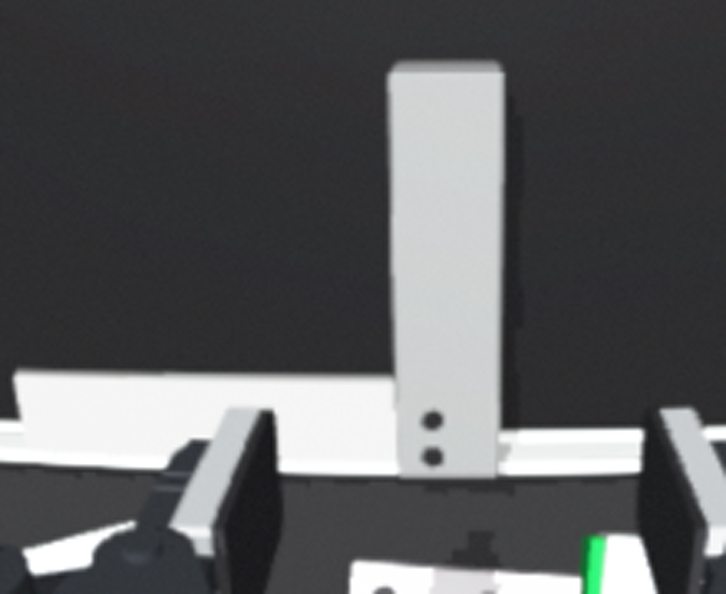

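```bash
python3 - <<'E'
import io,contextlib
from plan import *
with contextlib.redirect_stdout(io.StringIO()):
    from rest import *
v=pickle.load(open("v_wrist.pkl","rb"))
q4=lambda x,y:((x+.5)/3.3-.5+180,(y+.5)/3.3-.5+120)
G={"stUL":(391,74),"stUR":(503,74),"stLL":(401,478),"stLR":(497,478),"scr1":(433,420),"scr2":(432,457)}
Q={}
for k,g in G.items():
    u,w,_=F[k]; X,e=tri(ray(a,q1(*u),"wrist"),ray(b,q2(*w),"wrist"),ray(v,q4(*g),"wrist"));Q[k]=X;print(k,X.round(4),np.round(e,1))
mid=np.mean([Q[k] for k in("stUL","stUR","stLL","stLR")],0);d=(Q["stLL"]+Q["stLR"]-Q["stUL"]-Q["stUR"])/2
print(mid,np.linalg.norm(d),np.degrees(np.arctan2(d[1],d[0])),np.degrees(np.arctan2(-d[2],np.hypot(*d[:2]))))
p,R,o=state();T=Rt(4.2,30);n=-T[:,1];ds=-T[:,2]
mid=np.array([mid[0],mid[1],mid[2]])
# image check: where is stock top mid expected vs v
print(proj(v,mid,"wrist"))
tgt=mid+.003*ds-.016*n; print(tgt,rel(p,R,tgt,T))
E
```

```text
stUL [ 0.4717 -0.2236  0.0818] [0.4 0.4 0.1]
stUR [ 0.4706 -0.1963  0.0837] [0.7 0.3 0.5]
stLL [ 0.5655 -0.2168  0.0255] [0.7 0.7 1. ]
stLR [ 0.5641 -0.19    0.0258] [0.2 0.4 0.4]
scr1 [ 0.5503 -0.2082  0.0399] [0.3 0.3 0.3]
scr2 [ 0.56   -0.2077  0.0333] [0.5 0.1 0.4]
[ 0.51794754 -0.20667231  0.0542194 ] 0.1098614294789815 4.011455160762548 31.32566114161018
[315.38616803 207.22776499]
[ 0.51256012 -0.20706793  0.038863  ] (array([-0.3 , 12.04, -1.23]), array([0.4, 0. , 0. ]))
```

```bash
python3 -m pendant '[[[0.3,0,0],[-0.3,3,-1.2],0.65],[[0.3,0,0],[-0.3,7,-1.2],0.65],[[0.3,0,0],[-0.3,9.5,-1.2],0.65],[[0.3,0,0],[-0.3,10.7,-1.2],0.65],[[0.3,0,0],[-0.3,10.7,-1.2],0.65]]'
python3 -m pendant '[[[0,0,0],[0,0,0],0.65],[[0,0,0],[0,0,0],0.65],[[0,0,0],[0,0,0],0.65]]'
python3 - <<'E'
from plan import *
from cell import ctrl
p,R,o=state(); print(p,o["tool_rot"],o["wrist_force"])
T=Rt(4.2,30);n=-T[:,1];ds=-T[:,2]
print(rel(p,R,np.array([.518,-.2067,.0545])+.003*ds-.0175*n,T))
c=ctrl.capture("wrist");cv2.imwrite("pics/w.png",c["img"])
E
```

```text
time_s: 15.38
tcp_pos: [0.518, -0.2069, 0.0499]
tool_rot: [-59.9, -0.1, 94.2]
wrist_force: [-0.4, -0.4, 0.4]
grip_width: 0.0557
time_s: 15.75
tcp_pos: [0.5189, -0.2071, 0.0505]
tool_rot: [-60.1, -0.0, 94.2]
wrist_force: [0.2, 0.3, 0.5]
grip_width: 0.0557
[ 0.51893279 -0.20714392  0.05052882] [-6.00632463e+01 -3.38174627e-02  9.41741869e+01] [0.21937388 0.33838748 0.48764314]
(array([ 0.05,  1.45, -0.02]), array([ 0.1, -0. ,  0. ]))
```

View pics/w.png

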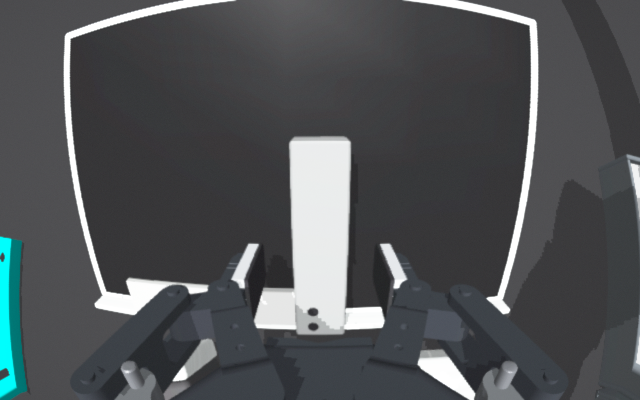

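```bash
python3 -m pendant '[[[0,0,0],[0,0.7,0],0.65],[[0,0,0],[0,1.4,0],0.65],[[0,0,0],[0,1.4,0],0.65]]'; python3 -m pendant '[[[0,0,0],[0,0,0],0.5],[[0,0,0],[0,0,0],0.4],[[0,0,0],[0,0,0],0.3],[[0,0,0],[0,0,0],0.1],[[0,0,0],[0,0,0],0.1]]' 80
python3 -m pendant '[[[0,0,0],[0,0,0],0.1],[[0,0,0],[0,-0.5,0],0.1],[[0,0,0],[0,-2,0],0.1],[[0,0,0],[0,-5,0],0.1],[[0,0,0],[0,-9,0],0.1]]'
python3 - <<'E'
from plan import *
from cell import ctrl
p,R,o=state(); print(p,o["tool_rot"],o["wrist_force"],o["grip_width"])
c=ctrl.capture("wrist");cv2.imwrite("pics/w2.png",c["img"])
E
```

```text
time_s: 16.18
tcp_pos: [0.5101, -0.2073, 0.0372]
tool_rot: [-59.9, -0.1, 94.2]
wrist_force: [0.0, 0.7, -0.1]
grip_width: 0.0553
time_s: 16.8
tcp_pos: [0.512, -0.2073, 0.0381]
tool_rot: [-60.1, -0.1, 94.2]
wrist_force: [2.8, 2.5, 2.1]
grip_width: 0.0262
time_s: 17.42
tcp_pos: [0.5554, -0.2042, 0.1158]
tool_rot: [-59.8, -0.1, 94.1]
wrist_force: [-0.1, -0.8, -5.7]
grip_width: 0.0267
[ 0.55540926 -0.20420664  0.11581425] [-59.78210428  -0.1408801   94.14468573] [-0.09819251 -0.80328301 -5.7072476 ] 0.026692725172062056
```

View pics/w2.png

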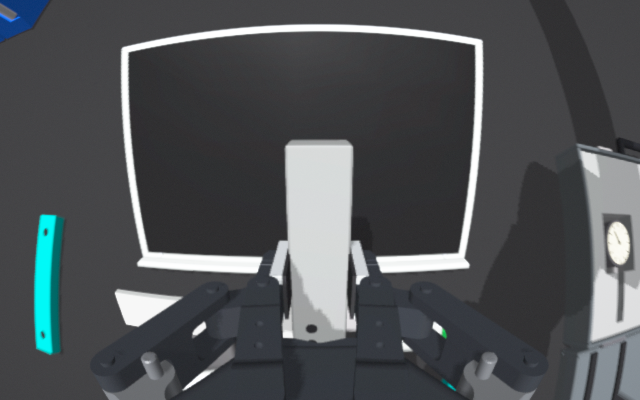

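```bash
python3 -m pendant '[[[-4,0.2,0],[0,-5,0],0.1],[[-10,0.6,-0.2],[1,-9,0.5],0.1],[[-18,1.5,-0.4],[4,-11.5,3],0.1],[[-26,2.4,-0.6],[9,-12,6],0.1],[[-30,2.9,-0.7],[14,-12,6.3],0.1]]' 80
python3 - <<'E'
from plan import *
p,R,o=state(); print(p,o["tool_rot"],o["grip_width"],o["wrist_force"])
print(rel(p,R,[.5563,.346,.14],Rt(1.2,0)))
E
```

```text
time_s: 18.1
tcp_pos: [0.5479, -0.0639, 0.2532]
tool_rot: [-90.1, 0.0, 91.1]
wrist_force: [0.1, 1.3, -5.3]
grip_width: 0.0266
[ 0.54788495 -0.06390012  0.2531825 ] [-9.01147404e+01  3.43485872e-02  9.10710100e+01] 0.02661359460705519 [ 0.0817611   1.32471839 -5.3200675 ]
(array([40.97, 11.3 , -1.58]), array([ 0.1, -0.1, -0. ]))
```

```bash
python3 -m pendant '[[[0,0,0],[5,0,0],0.1],[[0,0,0],[11,0,-0.5],0.1],[[0,0,0],[17,0,-1],0.1],[[0,0,0],[23,1,-1.5],0.1],[[0,0,0],[29,2,-1.5],0.1]]' 80
python3 -m pendant '[[[0,0,0],[4,3,0],0.1],[[0,0,0],[8,6,0],0.1],[[0,0,0],[11,9,0],0.1],[[0,0,0],[11,9,0],0.1],[[0,0,0],[11,9,0],0.1]]'
python3 -m pendant '[[[0,0,0],[0,0,0],0.1],[[0,0,0],[0,0,0],0.1]]'
python3 - <<'E'
from plan import *
from cell import ctrl
import pickle
p,R,o=state(); print(p,o["tool_rot"],o["time_s"],o["grip_width"],o["wrist_force"])
print(rel(p,R,[.5563,.3467,.075],Rt(1.2,0)))
c=ctrl.capture("wrist");pickle.dump(c,open("x.pkl","wb"));cv2.imwrite("pics/x.png",c["img"])
c=ctrl.capture("side");cv2.imwrite("pics/x_side.png",c["img"])
E
```

```text
time_s: 18.73
tcp_pos: [0.5592, 0.2267, 0.2305]
tool_rot: [-89.9, 0.1, 91.2]
wrist_force: [0.4, -0.1, -5.5]
grip_width: 0.0261
time_s: 19.35
tcp_pos: [0.5573, 0.3348, 0.1408]
tool_rot: [-89.9, 0.1, 91.2]
wrist_force: [0.7, -0.1, -5.2]
grip_width: 0.0263
time_s: 19.6
tcp_pos: [0.5586, 0.335, 0.1426]
tool_rot: [-90.1, -0.0, 91.1]
wrist_force: [0.1, -0.1, -4.9]
grip_width: 0.0262
[0.55863617 0.33495328 0.14256711] [-9.00809920e+01 -2.51503025e-02  9.11447770e+01] 19.6 0.026159486340719545 [ 0.14086678 -0.11062539 -4.86748678]
(array([1.18, 6.76, 0.22]), array([ 0.1, -0.1,  0. ]))
```

View pics/x.png

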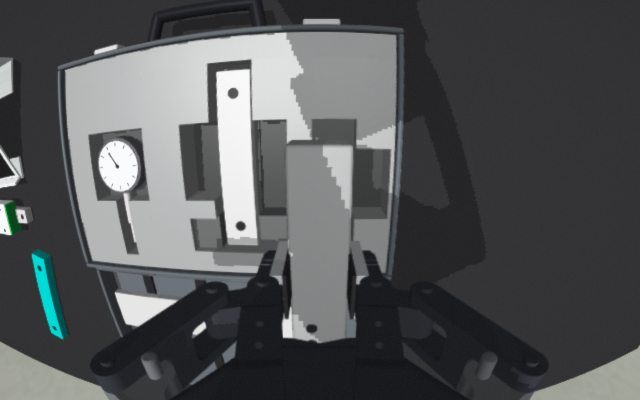

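View pics/x_side.png

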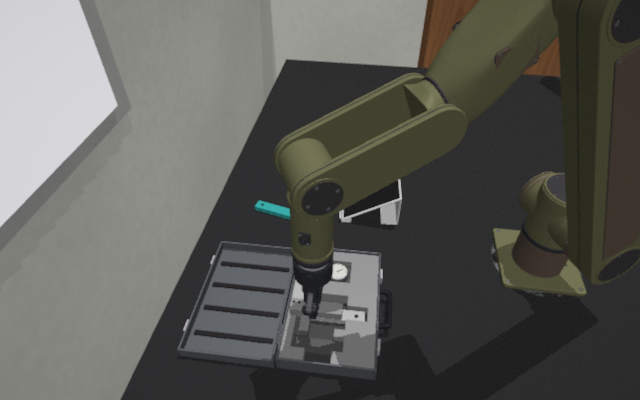

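```bash
python3 - <<'E'
import pickle
from plan import *
c=pickle.load(open("x.pkl","rb"));cv2.imwrite("pics/x2.png",cv2.resize(c["img"][90:240,170:400],None,fx=3.4,fy=3.4,interpolation=cv2.INTER_CUBIC))
E
```

```text
(no output)
```

View pics/x2.png

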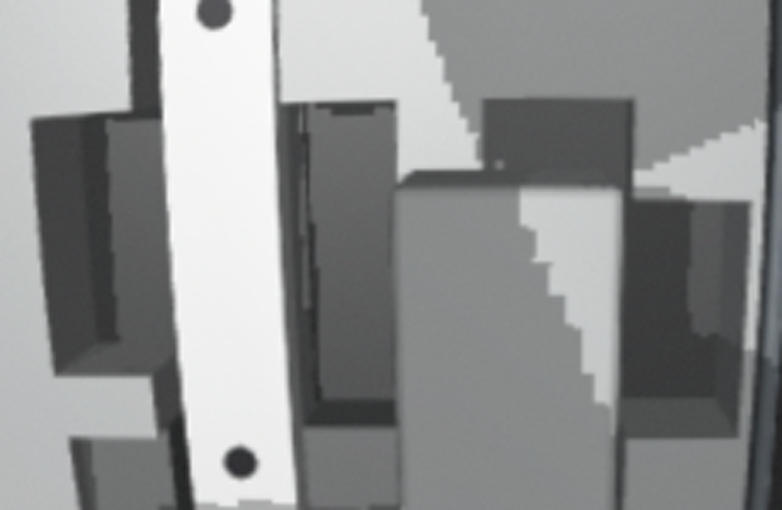

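```bash
python3 - <<'E'
import pickle
from plan import *
c=pickle.load(open("x.pkl","rb"))
q=lambda x,y:((x+.5)/3.4-.5+170,(y+.5)/3.4-.5+90)
for n,x,y,z in(("pkL",484,99,.036),("pkR",633,98,.036),("stL",396,188,.1426+.0165),("stR",622,187,.1426+.0165),("blBL",69,437,.036)):
    print(n,onz(c,q(x,y),"wrist",z).round(4))
E
```

```text
pkL [0.4944 0.328  0.036 ]
pkR [0.4932 0.3629 0.036 ]
stL [0.5006 0.3201 0.1591]
stR [0.5    0.3471 0.1591]
blBL [0.5812 0.218  0.036 ]
```

```bash
python3 -m pendant '[[[0,0,0],[1.18,1,0.22],0.1],[[0,0,0],[1.18,3,0.22],0.1],[[0,0,0],[1.18,5.5,0.22],0.1],[[0,0,0],[1.18,6.7,0.22],0.1],[[0,0,0],[1.18,6.7,0.22],0.1]]'
python3 -m pendant '[[[0,0,0],[0,0,0],0.1],[[0,0,0],[0,0,0],0.1],[[0,0,0],[0,0,0],0.1]]'
python3 - <<'E'
from plan import *
from cell import ctrl
import pickle
p,R,o=state(); print(p,o["tool_rot"],o["time_s"],o["grip_width"],o["wrist_force"])
print(rel(p,R,[.5562,.3469,.0255],Rt(1.2,0)))
c=ctrl.capture("wrist");pickle.dump(c,open("y.pkl","wb"));cv2.imwrite("pics/y.png",c["img"])
c=ctrl.capture("scene");cv2.imwrite("pics/y_s.png",cv2.resize(c["img"][90:210,290:430],None,fx=4.5,fy=4.5,interpolation=cv2.INTER_CUBIC))
E
```

```text
time_s: 20.32
tcp_pos: [0.5545, 0.3474, 0.0729]
tool_rot: [-89.8, 0.1, 91.2]
wrist_force: [-0.4, -1.2, -5.1]
grip_width: 0.0263
time_s: 20.7
tcp_pos: [0.556, 0.3477, 0.0752]
tool_rot: [-90.1, -0.0, 91.2]
wrist_force: [-0.9, 0.2, -5.1]
grip_width: 0.0258
[0.55597954 0.34774853 0.07522782] [-9.00677968e+01 -3.85885723e-02  9.12119076e+01] 20.7 0.025833615764913175 [-0.87235418  0.24943816 -5.09923474]
(array([-0.09,  4.97, -0.01]), array([0.1, 0. , 0. ]))
```

View pics/y.png

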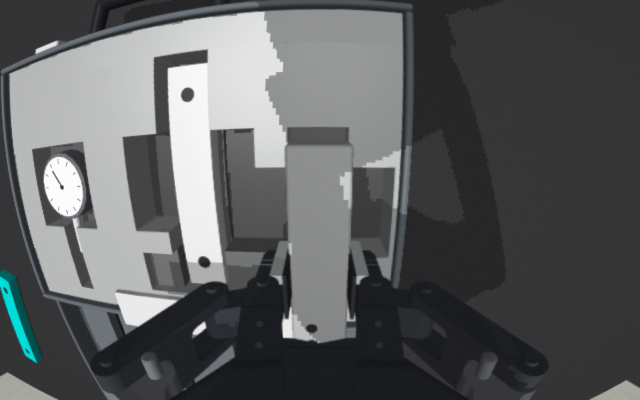

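View pics/y_s.png

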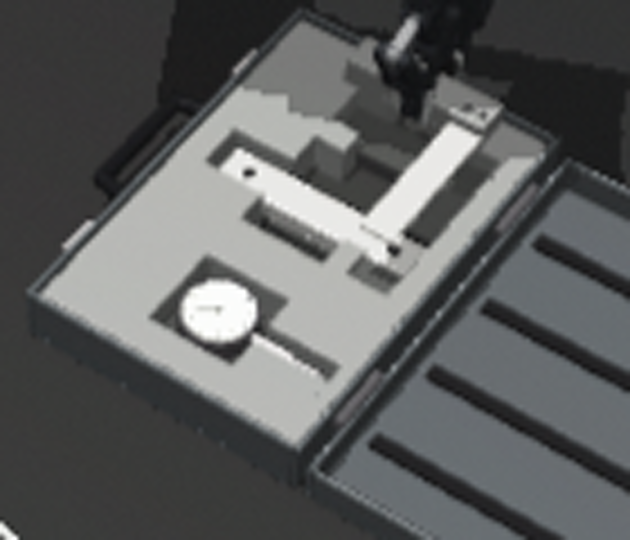

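Alignment looks right; I'm lowering in stages and checking the force.

```bash
python3 -m pendant '[[[0,0,0],[-0.08,1,0],0.1],[[0,0,0],[-0.08,2,0],0.1],[[0,0,0],[-0.08,3,0],0.1],[[0,0,0],[-0.08,3.6,0],0.1],[[0,0,0],[-0.08,3.6,0],0.1]]'
python3 -m pendant '[[[0,0,0],[0,0.2,0],0.1],[[0,0,0],[0,0.4,0],0.1],[[0,0,0],[0,0.7,0],0.1],[[0,0,0],[0,1.0,0],0.1],[[0,0,0],[0,1.0,0],0.1]]'
python3 - <<'E'
from plan import *
from cell import ctrl
p,R,o=state(); print(p,o["tool_rot"],o["grip_width"],o["wrist_force"],o["moment"])
c=ctrl.capture("wrist");cv2.imwrite("pics/z.png",c["img"])
E
```

```text
time_s: 21.42
tcp_pos: [0.555, 0.3464, 0.0373]
tool_rot: [-89.9, 0.0, 91.2]
wrist_force: [-0.1, 0.1, -5.3]
grip_width: 0.0266
time_s: 22.05
tcp_pos: [0.5552, 0.3465, 0.0279]
tool_rot: [-89.9, 0.0, 91.2]
wrist_force: [-0.1, -0.6, -6.0]
grip_width: 0.0262
[0.55519566 0.34650296 0.02794099] [-8.99446535e+01  2.67760412e-02  9.12145511e+01] 0.026225933538948566 [-0.09723705 -0.64196422 -6.04066887] [0.06881639 0.00624881 0.00880091]
```

View pics/z.png

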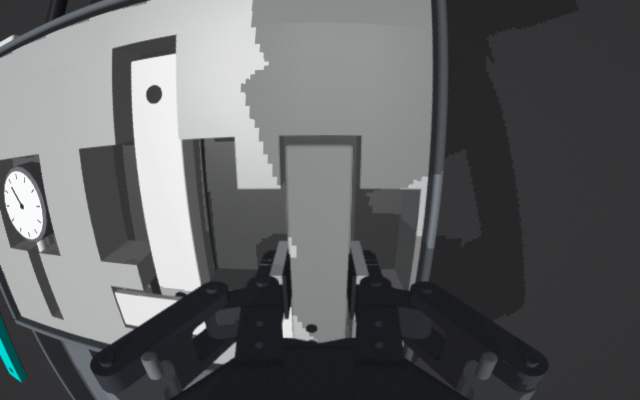

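```bash
python3 -m pendant '[[[0,0,0],[0,0.1,0],0.1],[[0,0,0],[0,0.2,0],0.1],[[0,0,0],[0,0.2,0],0.1]]'
python3 -m pendant '[[[0,0,0],[0,0.1,0],0.1],[[0,0,0],[0,0.15,0],0.1],[[0,0,0],[0,0.15,0],0.1]]'
```

```text
time_s: 22.48
tcp_pos: [0.5554, 0.3467, 0.0263]
tool_rot: [-90.0, 0.0, 91.2]
wrist_force: [0.6, -1.0, -5.8]
grip_width: 0.0261
time_s: 22.85
tcp_pos: [0.5554, 0.3466, 0.0248]
tool_rot: [-90.0, 0.0, 91.2]
wrist_force: [-1.0, 0.2, -5.1]
grip_width: 0.026
```

```bash
python3 -m pendant '[[[0,0,0],[0,0.1,0],0.1],[[0,0,0],[0,0.1,0],0.1]]'
```

```text
time_s: 23.1
tcp_pos: [0.5554, 0.3467, 0.0237]
tool_rot: [-90.0, 0.0, 91.2]
wrist_force: [0.7, -0.1, -5.5]
grip_width: 0.0261
```

```bash
python3 -m pendant '[[[0,0,0],[0,0.1,0],0.1],[[0,0,0],[0,0.1,0],0.1]]';python3 -m pendant '[[[0,0,0],[0,0.1,0],0.1],[[0,0,0],[0,0.1,0],0.1]]'
```

```text
time_s: 23.35
tcp_pos: [0.5554, 0.3466, 0.0227]
tool_rot: [-90.0, 0.0, 91.2]
wrist_force: [0.1, 0.2, -5.9]
grip_width: 0.0261
time_s: 23.6
tcp_pos: [0.5555, 0.3467, 0.0218]
tool_rot: [-90.0, 0.0, 91.2]
wrist_force: [-1.0, -0.4, -4.9]
grip_width: 0.0262
```

```bash
python3 -m pendant '[[[0,0,0],[0,0.1,0],0.1],[[0,0,0],[0,0.1,0],0.1]]';python3 -m pendant '[[[0,0,0],[0,0.1,0],0.1],[[0,0,0],[0,0.1,0],0.1]]'
python3 - <<'E'
from plan import *
from cell import ctrl
import pickle
for n,b in(("wrist",(70,200,230,400)),("side",(240,370,260,390)),("scene",(80,190,310,430))):
    c=ctrl.capture(n);pickle.dump(c,open(f"z_{n}.pkl","wb"));i=c["img"][b[0]:b[1],b[2]:b[3]];cv2.imwrite(f"pics/z_{n}.png",cv2.resize(i,None,fx=4.5,fy=4.5,interpolation=cv2.INTER_CUBIC))
E
```

```text
time_s: 23.85
tcp_pos: [0.5555, 0.3467, 0.0218]
tool_rot: [-90.0, -0.0, 91.2]
wrist_force: [-2.5, -1.7, 3.9]
grip_width: 0.0268
time_s: 24.1
tcp_pos: [0.5555, 0.3467, 0.0217]
tool_rot: [-90.0, -0.0, 91.2]
wrist_force: [-3.5, -2.6, 9.9]
grip_width: 0.0262
```

View pics/z_side.png

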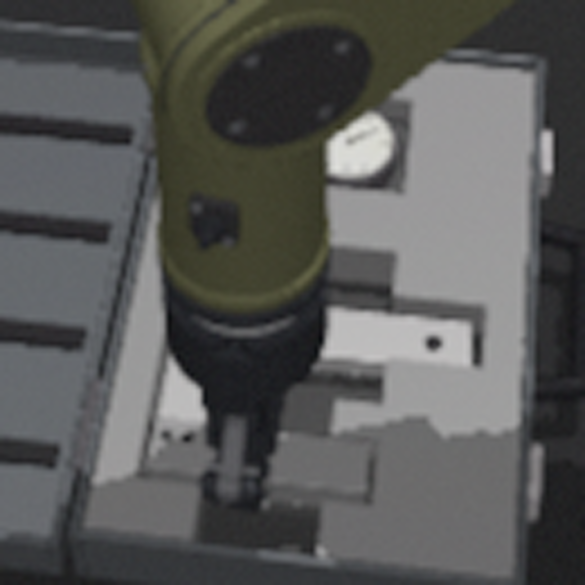

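View pics/z_scene.png

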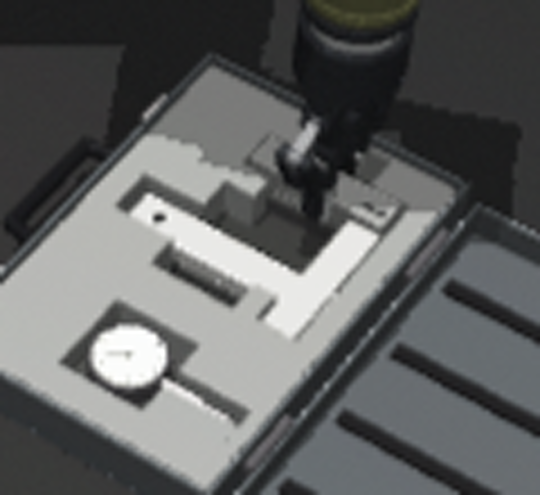

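```bash
python3 -m pendant '[[[0,0,0],[0,-0.25,0],0.1],[[0,0,0],[0,-0.25,0],0.3],[[0,0,0],[0,-0.25,0],0.45],[[0,0,0],[0,-0.25,0],0.52],[[0,0,0],[0,-0.25,0],0.52]]'
python3 - <<'E'
from plan import *
p,R,o=state(); print(p,o["grip_width"],o["wrist_force"],o["moment"])
E
python3 -m pendant '[[[0,0,0],[0,-0.5,0],0.52],[[0,0,0],[0,-3,0],0.52],[[0,0,0],[0,-8,0],0.52],[[0,0,0],[0,-14,0],0.52],[[0,0,0],[-5,-18,0],0.52]]'
python3 -m pendant '[[[0,0,0],[-6,0,0],0.52],[[0,0,0],[-12,0,0],0.52],[[0,0,0],[-12,0,0],0.52],[[0,0,0],[-12,0,0],0.52]]'
python3 - <<'E'
from plan import *
from cell import ctrl
import pickle
for n,b in(("wrist",(0,400,0,640)),("side",(240,370,260,390)),("scene",(80,190,310,430))):
    c=ctrl.capture(n);pickle.dump(c,open(f"f_{n}.pkl","wb"));i=c["img"][b[0]:b[1],b[2]:b[3]];cv2.imwrite(f"pics/f_{n}.png",i if n=="wrist" else cv2.resize(i,None,fx=4.5,fy=4.5,interpolation=cv2.INTER_CUBIC))
cv2.imwrite("pics/f_full.png",c["img"])
E
```

```text
time_s: 24.88
tcp_pos: [0.5559, 0.3469, 0.0226]
tool_rot: [-90.0, -0.0, 91.2]
wrist_force: [-0.2, 0.3, -0.8]
grip_width: 0.0445
[0.55589913 0.34692491 0.02263667] 0.0445458339282471 [-0.18883257  0.2590627  -0.76570033] [-0.00475639  0.00333492  0.0288583 ]
time_s: 25.5
tcp_pos: [0.5582, 0.3008, 0.2053]
tool_rot: [-90.3, -0.2, 91.4]
wrist_force: [1.6, -1.2, -0.4]
grip_width: 0.0443
time_s: 26.0
tcp_pos: [0.5593, 0.1781, 0.2019]
tool_rot: [-90.0, -0.1, 91.1]
wrist_force: [0.5, 0.8, -0.3]
grip_width: 0.0443
```

View pics/f_wrist.png

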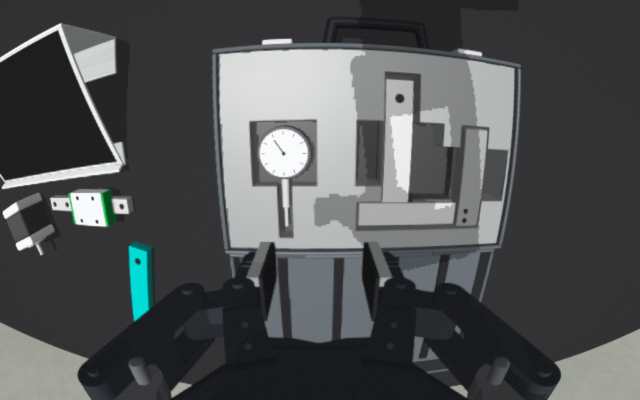

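View pics/f_side.png

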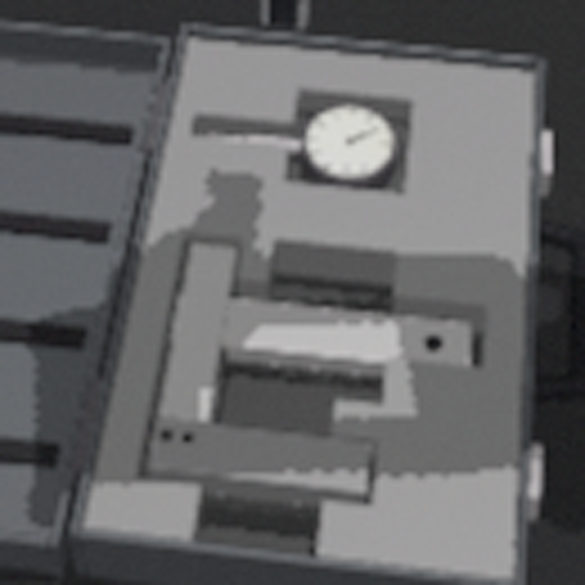

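View pics/f_scene.png

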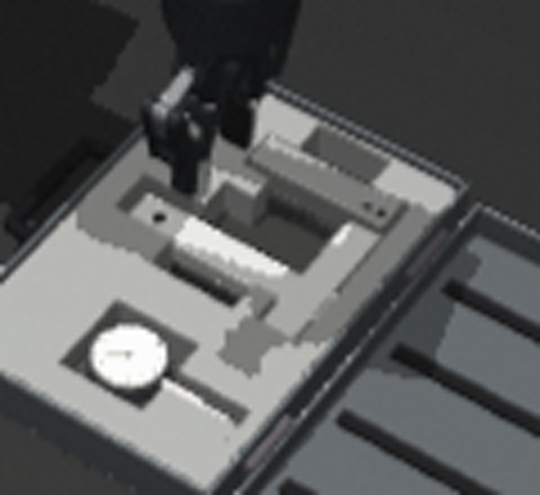

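View pics/f_full.png

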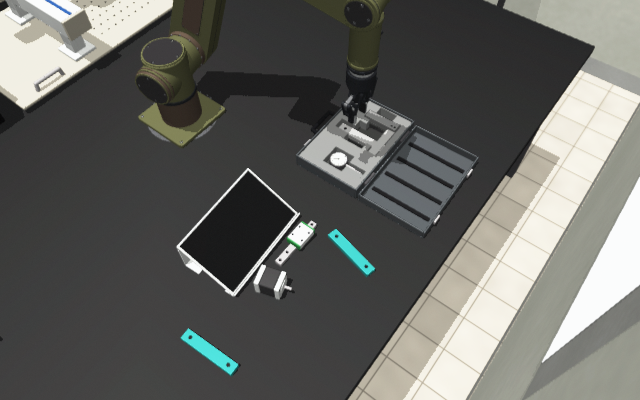

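```bash
python3 - <<'E'
from plan import *
import pickle
C={n:pickle.load(open(f"f_{n}.pkl","rb")) for n in("wrist","side","scene")}
off={"side":(260,240),"scene":(310,80)}
def r(n,x,y):
    uv=(x,y) if n=="wrist" else ((x+.5)/4.5-.5+off[n][0],(y+.5)/4.5-.5+off[n][1]); return ray(C[n],uv,n)
print("scrA",tri(r("side",188,437),r("scene",367,209),r("wrist",465,210.5)))
print("scrB",tri(r("side",167,435),r("scene",382,213),r("wrist",464.5,219)))
print("-x +y corner top",tri(r("wrist",488,129),r("scene",270,137)))
print("hole bar",tri(r("wrist",399.5,98.5),r("scene",158,217),r("side",433,342)))
E
python3 - <<'E'
import pickle,cv2
c=pickle.load(open("f_wrist.pkl","rb"))["img"][60:250,340:520]
cv2.imwrite("pics/f2.png",cv2.resize(c,None,fx=3.1,fy=3.1,interpolation=cv2.INTER_CUBIC))
E
```

```text
scrA (array([0.58820292, 0.34360592, 0.04064987]), [np.float64(1.2564283956949494), np.float64(1.5607869690830318), np.float64(1.1986740029956586)])
scrB (array([0.59862081, 0.34491562, 0.04181677]), [np.float64(1.19696944049608), np.float64(2.411409085630012), np.float64(1.7882974863087837)])
-x +y corner top (array([0.49615036, 0.36096713, 0.03892965]), [np.float64(0.8503950224176257), np.float64(0.8503950224175618)])
hole bar (array([0.47126447, 0.26086873, 0.02576599]), [np.float64(1.949838722240381), np.float64(1.0983765766910054), np.float64(1.3061533062877193)])
```

View pics/f2.png

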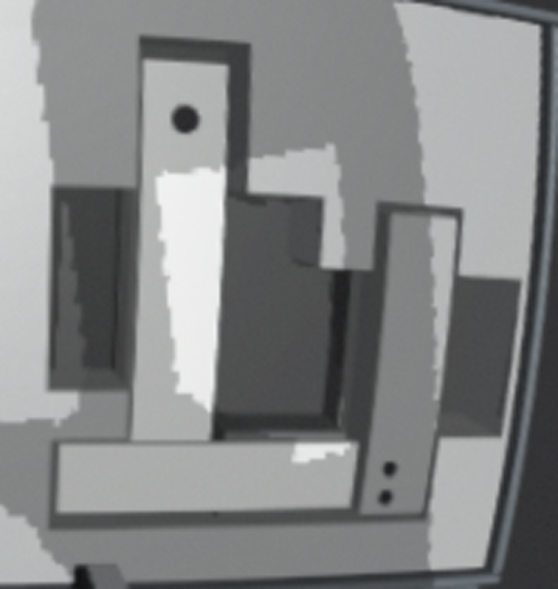

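```bash
python3 -m pendant '[[[0,0,0],[0,0,0],0.52],[[0,0,0],[0,0,0],0.52]]'; python3 -c "
from cell import ctrl
print(ctrl.job_done(), ctrl.observe()['time_s'])"
```

```text
time_s: 26.4
tcp_pos: [0.559, 0.1788, 0.2011]
tool_rot: [-90.0, 0.0, 91.3]
wrist_force: [0.7, 0.5, 0.4]
grip_width: 0.0446
the job is handed in; nothing more can be done
the job is handed in; nothing more can be done
```

The bar and then the square are both lying home in their pockets in the case, and I handed the job in at about 26.4 s of the 64 s allowed. No verdict was reported, so the checks below are my own.

- **Bar:** It was gripped across its width on the rest, levelled and lowered until it touched the pocket floor. After release, its top measured about 26 mm above the bench, against 24 mm in the text and a 2 mm camera calibration. Its centre was within about 2 mm of where I measured home to be.
- **Square:** It was lowered in the same way, one millimetre at a time at the end, until it met the floor. The top of the stock measured 39–42 mm above the bench, against 40.5 mm. The last picture shows the blade lying across the bar, with a gap round both parts.
- **Other things:** The dial indicator, motor and guide rail look unmoved in the last pictures. I judged this by eye and did not measure it. The gripper is open and clear of the case.
- **Disagreements:** The bar's top on the rest read about 3 mm too high from the first views, judging by where the bar later met the pocket floor. The last sightings of the square's two screws differed by up to 2.4 mm between cameras.

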